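# Chill and check the meal-prep containers

### The arm

A 6-joint arm with a two-finger parallel gripper is mounted at the origin on the work surface. World frame = base frame: x ahead of the robot, y to its left, z up, the work surface at z = 0. Lengths are in mm, angles in degrees, forces in N, time in s.
With the tool pointing down it reaches from about 350 to 850 mm from the base axis. Payload 8.1 kg.
Tool frame: the origin (TCP) lies between the finger pads; the fingertips stand 17 mm ahead of it and the grasp point (between the pads) lies 2 mm behind it; z points along the fingers, y is the line along which they close (so a half turn about z gives the same grasp; the last joint's range is limited). The gripper opens to 85 mm and grips with 20 to 120 N. Pads are 22 mm wide; open, the fingers measure 114 mm over their backs; the gripper's body (76 mm by 85 mm) begins 54 mm behind the grasp point. The pads swing forward as they close: fully open they stand 13 mm farther back than shut.
Start: joints at [59.049, 7.471, 85.268, -0, 87.261, -4.893], TCP at [263.55, 539.024, 248.292] pointing down, gripper open.
Joint ranges: [-169.43, 169.43], [-51.17, 129.36], [1.28, 143.12], [-76.62, 256.62], [0, 156.53], [-152.29, 152.29]. Speed limits (degrees/s): [136.94, 136.94, 159.86, 180, 180, 180].

### API

Orientations are given as [roll, pitch, yaw] about the fixed x, y, z axes, in that order (R = Rz(yaw) Ry(pitch) Rx(roll)).
In Python, from bench import sense, snapshot, hand_in, trace, place_of gives the robot as it stands.
- The arm moves only by the shell command python3 -m handwheel 'ROWS' [FORCE]. ROWS is JSON, a list of rows, each a list of 7 numbers: the opening, from -1 (shut) to 1 (fully open), then the shift along the tool's x, y, z in cm, then the turn, a rotation vector about the tool's x, y, z in rad. A call has 1 to 12 rows; each row shifts and turns the commanded pose from where the row before left it, along the tool's axes as they then stand; what a row does not reach is not made up. A row lasts 1/12 s, in which the tool goes at most 41.7 mm and 7.16 degrees, less where a joint would pass 70% of its speed; a pose out of reach is approached as far as the arm can. A call with a gripper value outside its range is refused whole. The fingers move at their own pace and stop on an object; FORCE is the grip in N (left out, the last holds). Time passes only in rows, so rows that do not move let the fingers close. It gives the time, the measured TCP pose, the force, the opening and the grip force at its end, in the units of the state.
- sense(): the state, without advancing time (a new reading comes with each control period).
- snapshot(name): name is "scene" or "top"; returns a dict with "image" (384x512x3 uint8, red, green, blue), "intrinsics" (3x3 intrinsics, pixels), "k1" (the pictures are not rectified: a ray, as slopes to the right and down, at radius r is drawn at 1 + k1 r^2 times it, then the intrinsics apply), "R" (3x3) and "t" (3): a world point X has camera coordinates R X + t. Camera axes: x right, y down, z forward; pixel columns grow to the right and rows downward; lengths in mm; the calibration is good to about 2 mm. A picture is of the moment at which its call begins. There is no depth.
- hand_in(): hands the job in; it is judged then, once.
Trained networks look in a picture, given as the dict that the camera call returned (one of the last four; its "shot" number tells which), for a name from the list of things; names that differ only in an ending like _2 or _b are one class to them, and where a whole thing is asked for, a point or a joint stands for the part that bears it (a point fixed in the world has none). Each returns a list of dicts, best first, with "conf" (0 to 1); they miss things now and then, are a little off and sometimes report something else, mostly with a low value. They report only what shows in the picture. A call takes as long as a camera call. They do not tell look-alikes from the thing itself.
- trace(picture, query): "pixels" (384x512 bool, what is visible of it).
- place_of(picture, query): "location" ([x, y, z] in mm, in world coordinates, good to about 4 mm: a listed point, or the origin of a listed thing).
The state is a dict: "time": time; "joint_pos": joint angles; "qd": joint speeds; "joint_efforts": joint torques, N m; "tool_pos": TCP position; "tcp_rot": TCP orientation; "ft_force": force on the tool from outside, world axes, zero at the start; "wrist_torque": the same for the moment, N m; "finger_gap": finger opening in mm; "grip_force": force on a finger pad.
Only numpy, scipy, OpenCV 4.12 (cv2) and the standard library are available. Lean on these libraries where they do the work, as an engineer would, in place of code of your own. Each camera call takes 0.05 s, during which the arm holds its last target. There are 200 camera calls.

### The job

Seat every food container that is there flat in its own matching pocket of the chilling tray, keeping it level, then take the infrared thermometer and, from above and about a hand's width away (60 to 110 mm from snout to label), hold its beam steady on the middle of each container's lid label for 5 seconds: first the long container, then the medium one, then the round one. After that lay the thermometer back between the pins of its stand as it was, head the same way, and only then push the tray's switch lever all the way over to on. Leave everything else on the worktop where it is.

Things in the scene. Friction and masses are not known exactly. Their poses are not given: they have to be found in the camera images.
- long: The long food container, 140 x 60 mm, plain box shape; white plastic with a grey lid, 60 mm high, flat underside. Origin at its centre, half-way up (30 mm above its underside); z up. x along its 140 mm length, y across its 60 mm width. It may be missing on this run, and during the run it may be knocked 2 to 4 cm aside.
- medium: The medium food container, 95 x 60 mm, plain box shape; white plastic with a grey lid, 60 mm high, flat underside. Origin at its centre, half-way up (30 mm above its underside); z up. x along its 95 mm length, y across its 60 mm width. It may be missing on this run, and during the run it may be knocked 2 to 4 cm aside.
- round: The round food container, an upright cylinder of 64 mm diameter; white plastic with a grey lid, 60 mm high, flat underside. Origin at its centre, half-way up (30 mm above its underside); z up. Its yaw does not matter. It may be missing on this run, and during the run it may be knocked 2 to 4 cm aside.
- long_label (a point): centre of the square white label (36 x 36 mm) on top of the long container's lid, 30 mm above the container's centre; z is square to the lid, up
- medium_label (a point): centre of the square white label (36 x 36 mm) on top of the medium container's lid, 30 mm above the container's centre; z is square to the lid, up
- round_label (a point): centre of the square white label (36 x 36 mm) on top of the round container's lid, 30 mm above the container's centre; z is square to the lid, up
- tray: The chilling tray, a fixed aluminium plate 250 (x) x 210 (y) x 24 mm high with three pockets, each 6 mm larger overall than its container and 16 mm deep. Origin under its centre on the worktop; x along its 250 mm side, z up. Its switch is on its +y side, on a low white foot.
- pocket_long (a point): centre of the floor of the long pocket (146 x 66 mm), 8 mm above the worktop; x along the pocket's length. A seated container's centre is 30 mm above this point
- pocket_medium (a point): centre of the floor of the medium pocket (101 x 66 mm), 8 mm above the worktop; x along the pocket's length. A seated container's centre is 30 mm above this point
- pocket_round (a point): centre of the floor of the round pocket (70 mm diameter), 8 mm above the worktop. A seated container's centre is 30 mm above this point
- thermometer: The infrared thermometer, 175 mm long: a straight grey handle 140 x 30 x 38 mm high with, at its +x end, a black head 36 mm wide and a short black snout pointing forward and down. Lies on its stand. Origin at mid-width and mid-height of the handle (19 mm above its underside), 5 mm forward of the handle's middle; x along the handle to the head, y across its 30 mm width, z up. Weighs about 0.2 kg and balances about 15 mm forward of the origin.
- nose (a point): the tip of the thermometer's snout, where its invisible measuring beam leaves: at (99, 0, -7) mm in the thermometer's own axes. Its x axis is the beam: in the thermometer's axes (0.5, 0, -0.866), so with the handle level the beam points down and 30 degrees forward
- stand: The thermometer's fixed stand: a black plate 150 x 75 x 6 mm with four thin pins 18 mm high that flank the handle near its ends (at x = -58 and +48 mm, 38 mm apart between pin faces across y). Origin under the plate on the worktop, between the pins; x along it. The thermometer in place has its origin 25 mm above this origin, its axes those of the stand, head to +x.
- switch (a joint): angle of the chilling tray's lever switch, rad: 0 to 0.15 at the start (off: leaning to the tray's -x), 1.0 at its stop (on: leaning to the tray's +x). It swings about a hinge along the tray's y, 22 mm above the worktop, turns easily (about 1 N at the knob) and stays where it is left
- switch_tip (a point): centre of the black ball knob (26 mm diameter) at the end of the switch's lever, 80 mm from its hinge; the hinge lies at x = 0, y = 140 mm in the tray's axes; the lever rod is 10 mm thick and its housing 70 x 50 x 25 mm high
- mug: bystander: white mug, 70 mm wide, 85 mm high; origin under its centre
- jar: bystander: amber jar, 60 mm wide, 90 mm high; origin under its centre
- tin: bystander: steel tin, 68 mm wide, 100 mm high; origin under its centre
- bowl: bystander: white bowl, 120 mm wide, 55 mm high; origin under its centre
- mill: bystander: dark wooden pepper mill, 54 mm wide, 150 mm high; origin under its centre
Not all that is in view belongs to the job. What is shaped like the thermometer but turquoise is not meant. What is shaped like the round but turquoise is not meant.

How it is judged:
By the outcome, as a careful person would: the job done as asked, in the order asked, and still so for the second after the job is handed in, with the robot touching nothing.
Of long, medium, round only 2 to 3 are there at a start; the rules pass over those that are not, and their reading is None.
At some moment in a run one of long, medium, round may be knocked a few centimetres aside while the robot is not near it.
It also fails if it takes over 208 s, if anything falls off the work surface, if the arm or the gripper's body presses on something with over 40 N, if the wrist force passes 120 N, or if a joint passes its speed limit or range.

## Working session

There is one attempt and no reset: what is moved stays moved. The work goes in short steps, Python scripts to look and compute and a shell command to move; the robot and the scene stay as the last step left them, time stands still between calls to the robot, and variables do not carry over. Pictures are saved under pics/ and viewed, at most 17 in all, crops included, and the job is handed in when it is done.

```bash
ls; mkdir -p pics
cat > h.py <<'E'
import numpy as np, cv2
from bench import sense, snapshot, hand_in, trace, place_of
def ray(p,u,v):
    K=np.array(p["intrinsics"]);d=np.array([(u-K[0,2])/K[0,0],(v-K[1,2])/K[1,1]]);s=d.copy()
    for _ in range(20): s=d/(1+p["k1"]*(s@s))
    R=np.array(p["R"]);t=np.array(p["t"]).ravel()
    return -R.T@t, R.T@np.array([s[0],s[1],1.])
def atz(p,u,v,z):
    c,d=ray(p,u,v);return c+d*(z-c[2])/d[2]
def proj(p,X):
    K=np.array(p["intrinsics"]);c=np.array(p["R"])@np.array(X,float)+np.array(p["t"]).ravel();s=c[:2]/c[2];s=s*(1+p["k1"]*(s@s))
    return np.array([K[0,0]*s[0]+K[0,2],K[1,1]*s[1]+K[1,2]])
def save(p,name): cv2.imwrite("pics/"+name,cv2.cvtColor(cv2.resize(p["image"],(800,600)),cv2.COLOR_RGB2BGR))
E
python3 - <<'E'
from h import *
for n in("top","scene"):
    p=snapshot(n);save(p,n+"0.png");print(n,np.round(-np.array(p["R"]).T@np.array(p["t"]).ravel()),p["k1"])
    for q in "long medium round long_label medium_label round_label tray pocket_long pocket_medium pocket_round thermometer nose stand switch_tip".split():
        print(q,[(round(d["conf"],2),np.round(d["location"]).astype(int).tolist(),np.round(proj(p,d["location"])*800/512).astype(int).tolist()) for d in place_of(p,q)[:3]])
print(sense())
E
```

```text
pics
top [ 430.   15. 1416.] 0.01754046698379718
long [(0.55, [400, -264, 26], [502, 331])]
medium [(0.58, [588, 164, -2], [311, 246])]
round [(0.79, [335, -60, 31], [410, 360]), (0.52, [442, -82, 29], [420, 311])]
long_label [(0.66, [402, -264, 56], [504, 330])]
medium_label []
round_label [(0.75, [334, -59, 61], [410, 361]), (0.61, [441, -82, 61], [421, 312]), (0.6, [592, 162, -2], [311, 244])]
tray [(0.82, [591, 163, 1], [311, 244])]
pocket_long [(0.56, [582, 214, 8], [288, 248]), (0.24, [443, -472, -3], [590, 312])]
pocket_medium [(0.75, [540, 104, 8], [337, 267])]
pocket_round [(0.7, [663, 115, 5], [332, 213]), (0.33, [622, -258, 24], [499, 231])]
thermometer [(0.93, [250, -421, 20], [572, 399]), (0.65, [314, 121, 19], [327, 369]), (0.63, [620, -258, 22], [498, 233])]
nose [(0.98, [289, -516, 12], [613, 381]), (0.63, [723, -244, 18], [492, 187]), (0.62, [332, 214, 12], [286, 360])]
stand [(0.78, [622, -262, 3], [499, 233])]
switch_tip [(0.53, [537, 294, 95], [243, 264]), (0.47, [608, -420, 2], [567, 240]), (0.37, [591, 164, 0], [311, 245])]
scene [1434.  -61. 1488.] 0.0327743476
[... 934 characters left out ...]
38, 287])]
{'time': 1.5, 'joint_pos': array([ 5.90484536e+01,  7.47024820e+00,  8.52698997e+01, -8.22310175e-04,
        8.72617670e+01, -4.89327656e+00]), 'qd': array([ 0.03492109, -0.01250733,  0.01534542, -0.00950958, -0.04504724,
       -0.04140362]), 'joint_efforts': array([ 6.51537380e-05, -5.69320071e+01, -5.00843668e+01, -4.20452170e-04,
        1.41975557e-03, -1.72727539e-05]), 'tool_pos': array([263.5502844 , 539.00330501, 248.28165053]), 'tcp_rot': array([-1.79998022e+02,  6.55036438e-04,  1.53941770e+02]), 'ft_force': array([ 0.48673603, -0.1977687 ,  0.29774339]), 'wrist_torque': array([-0.0160585 ,  0.01801844,  0.0383781 ]), 'grip_force': 0.0, 'finger_gap': 85.11502848340426}
```

View both.

View pics/top0.png

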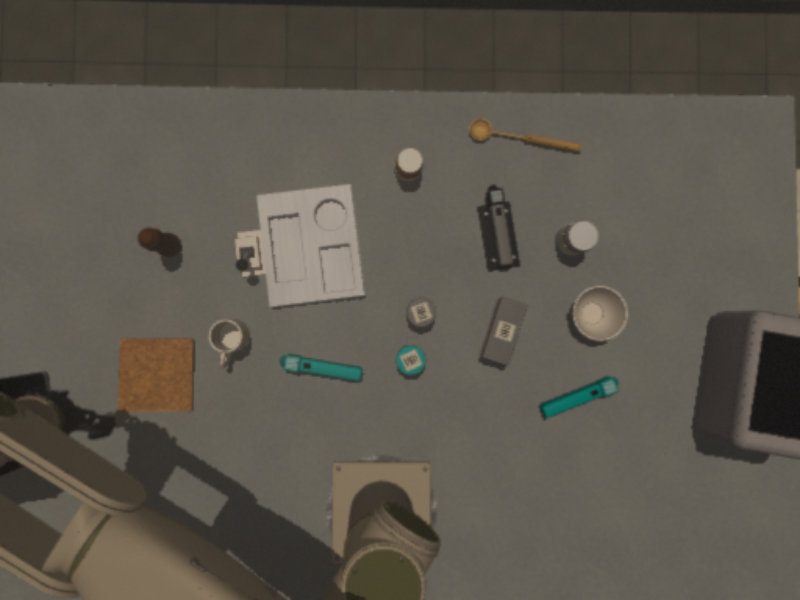

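View pics/scene0.png

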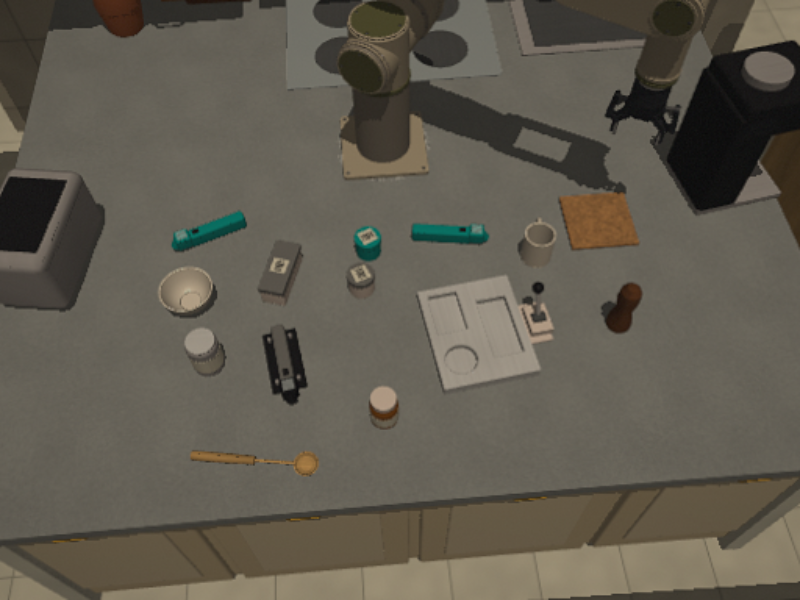

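```bash
cat >> h.py <<'E'
from scipy.optimize import minimize
def box(x0,x1,y0,y1,z0,z1): return np.array([[x,y,z] for x in(x0,x1) for y in(y0,y1) for z in(z0,z1)],float)
a=np.linspace(0,2*np.pi,40)
MOD={"long":box(-70,70,-30,30,0,60),"round":np.array([[32*np.cos(t),32*np.sin(t),z] for t in a for z in(0,60)]),
"tray":box(-125,125,-105,105,0,24),"thermometer":np.vstack([box(-75,65,-15,15,6,44),box(65,90,-18,18,6,44)]),"stand":box(-75,75,-37.5,37.5,0,6)}
def world(q,M):
    c,s=np.cos(np.radians(q[2])),np.sin(np.radians(q[2]));M=np.atleast_2d(M)
    return np.c_[q[0]+c*M[:,0]-s*M[:,1],q[1]+s*M[:,0]+c*M[:,1],M[:,2]]
def hullmask(p,q,M,S=4):
    P=np.array([proj(p,X) for X in world(q,M)]);m=np.zeros((384*S,512*S),np.uint8)
    cv2.fillConvexPoly(m,cv2.convexHull(np.round((P+.5)*S-.5).astype(np.int32)),1);return cv2.resize(m.astype(np.float32),(512,384),interpolation=cv2.INTER_AREA)
def fit(name,q0,pm):
    M=MOD[name]
    def cost(q): return sum(np.abs(hullmask(p,q,M)-m).sum()/m.sum() for p,m in pm)/len(pm)
    r=minimize(cost,q0,method="Nelder-Mead",options=dict(initial_simplex=np.array([q0]*4)+np.array([[0,0,0],[8,0,0],[0,8,0],[0,0,8]]),maxiter=120,xatol=.1))
    return np.round(r.x,1),round(r.fun,3)
def best(p,name,xy):
    c=[d for d in trace(p,name)]
    pr=proj(p,[xy[0],xy[1],20]);o=[]
    for d in c:
        m=d["pixels"];v,u=np.nonzero(m)
        if len(u) and np.hypot(u.mean()-pr[0],v.mean()-pr[1])<25:o.append(d)
    return o[0]["pixels"].astype(np.float32) if o else None
E
python3 - <<'E'
from h import *
import pickle
P=[snapshot("top"),snapshot("scene")];pickle.dump(P,open("p0.pkl","wb"))
for n,q0 in dict(long=[400,-262,-15],round=[441,-83,0],tray=[589,161,5],thermometer=[622,-260,8],stand=[622,-260,8]).items():
    pm=[(p,best(p,n,q0)) for p in P];pm=[x for x in pm if x[1] is not None]
    for x in pm: print(n,fit(n,q0,[x]),int(x[1].sum()))
    if len(pm)>1: print("  both",fit(n,q0,pm))
p=P[0];im=cv2.cvtColor(p["image"][110:200,145:240],cv2.COLOR_RGB2BGR)
cv2.imwrite("pics/tray.png",cv2.resize(im,(760,720)[:2] if 0 else (633,600),interpolation=cv2.INTER_CUBIC))
E
```

```text
long (array([ 401.9, -265.1,  -15.9]), np.float64(0.163)) 746
long (array([ 401.3, -264.8,  -14.9]), np.float64(0.135)) 762
  both (array([ 401.1, -264.3,  -15.4]), np.float64(0.154))
round (array([441.7, -79.9,  -4.7]), np.float64(0.176)) 253
round (array([440.7, -82.5,   5.4]), np.float64(0.077)) 376
  both (array([441. , -82.7,   6.5]), np.float64(0.13))
tray (array([589.1, 164.2,   7.5]), np.float64(0.115)) 4918
tray (array([590.6, 162.8,   6.9]), np.float64(0.127)) 4745
  both (array([589.5, 163.7,   7.8]), np.float64(0.123))
thermometer (array([ 625.2, -259.2,    8.3]), np.float64(0.128)) 556
thermometer (array([ 624.6, -259.1,   10.6]), np.float64(0.169)) 454
  both (array([ 625.2, -259.1,   10.3]), np.float64(0.153))
stand (array([ 615.2, -260.6,   10.3]), np.float64(1.07)) 448
stand (array([ 618.3, -260.7,   10. ]), np.float64(0.892)) 479
  both (array([ 616.3, -261.2,   10.5]), np.float64(0.987))
```

View pics/tray.png

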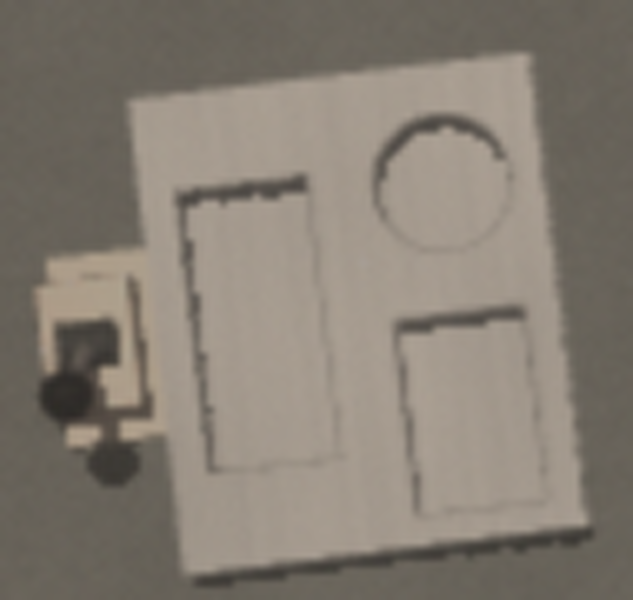

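Run:
```python
from h import *
import pickle
p=pickle.load(open("p0.pkl","rb"))[0]
f=lambda x,y:atz(p,145+(x+.5)/6.663-.5,110+(y+.5)/6.667-.5,24)[:2]
def rect(n,c):
    c=np.array([f(*x) for x in c]);ctr=c.mean(0);ux=(c[0]+c[1]-c[2]-c[3])/2;uy=(c[0]+c[3]-c[1]-c[2])/2
    print(n,ctr.round(1),"len",np.hypot(*ux).round(1),np.hypot(*uy).round(1),"yaw",np.degrees(np.arctan2(ux[1],ux[0])).round(1),np.degrees(np.arctan2(-uy[0],uy[1])).round(1))
rect("tray",[(130,100),(532,54),(592,528),(185,576)])
rect("long",[(178,192),(305,178),(340,457),(210,471)])
rect("med",[(393,325),(523,308),(547,500),(417,517)])
rect("round",[(374,112),(513,112),(513,252),(374,252)])
```

```text
tray [588.1 161.7] len 249.9 211.1 yaw 7.6 7.3
long [582.  214.4] len 146.6 66.8 yaw 7.6 6.9
med [537.1 104.2] len 100.9 68.0 yaw 7.7 8.0
round [657.5 119.3] len 73.5 72.4 yaw 0.6 0.7
```

```bash
cat > g.py <<'E'
import sys,json,numpy as np
from scipy.spatial.transform import Rotation as Ro
from bench import sense
# usage: g.py '[[x,y,z,r,p,yaw],...]' : plan in tool axes from the measured pose through waypoints (turn first, then shift)
s=sense();X=np.array(s["tool_pos"]);R=Ro.from_euler("xyz",s["tcp_rot"],degrees=True)
print("t",round(s["time"],1),"at",X.round(1),np.round(s["tcp_rot"],1),"j",np.round(s["joint_pos"]),"F",np.round(s["ft_force"],1),"gap",round(s["finger_gap"],1),round(s["grip_force"],1))
for w in json.loads(sys.argv[1]) if len(sys.argv)>1 else []:
    w=np.array(w,float)
    Rn=Ro.from_euler("xyz",w[3:] if len(w)==6 else [180,0,w[3]],degrees=True);v=(R.inv()*Rn).as_rotvec();d=Rn.inv().apply(w[:3]-X)/10
    nr=int(np.ceil(np.linalg.norm(v)/.115-1e-3));ns=int(np.ceil(np.linalg.norm(d)/3.6))
    print("->",w,"turn",v.round(3),"%dx"%nr,(v/max(nr,1)).round(4),"shift",d.round(2),"%dx"%ns,(d/max(ns,1)).round(3));X=w[:3];R=Rn
E
python3 g.py '[[480,150,250,164.6],[401,-264.5,250,164.6],[401,-264.5,120,164.6],[401,-264.5,40,164.6]]'
```

```text
t 2.1 at [263.5 539.1 248.3] [180.   -0.  153.9] j [59.  7. 85.  0. 87. -5.] F [-0.3 -0.7  0.3] gap 85.1 0.0
-> [480.  150.  250.  164.6] turn [ 0.    -0.    -0.186] 2x [ 0.    -0.    -0.093] shift [-31.2  -31.76  -0.17] 13x [-2.4   -2.443 -0.013]
-> [ 401.  -264.5  250.   164.6] turn [0. 0. 0.] 0x [0. 0. 0.] shift [ -3.39 -42.06  -0.  ] 12x [-0.283 -3.505 -0.   ]
-> [ 401.  -264.5  120.   164.6] turn [0. 0. 0.] 0x [0. 0. 0.] shift [ 0. -0. 13.] 4x [ 0.   -0.    3.25]
-> [ 401.  -264.5   40.   164.6] turn [0. 0. 0.] 0x [0. 0. 0.] shift [ 0. -0.  8.] 3x [ 0.    -0.     2.667]
```

```bash
python3 -m handwheel '[[1,0,0,0,0,0,-0.093],[1,0,0,0,0,0,-0.093],[1,-2.4,-2.44,0,0,0,0],[1,-2.4,-2.44,0,0,0,0],[1,-2.4,-2.44,0,0,0,0],[1,-2.4,-2.44,0,0,0,0],[1,-2.4,-2.44,0,0,0,0],[1,-2.4,-2.44,0,0,0,0],[1,-2.4,-2.44,0,0,0,0],[1,-2.4,-2.44,0,0,0,0]]'
python3 -m handwheel '[[1,-2.4,-2.44,0,0,0,0],[1,-2.4,-2.44,0,0,0,0],[1,-2.4,-2.44,0,0,0,0],[1,-2.4,-2.44,0,0,0,0],[1,-2.4,-2.44,0,0,0,0]]'
python3 -m handwheel '[[1,-0.28,-3.5,0,0,0,0],[1,-0.28,-3.5,0,0,0,0],[1,-0.28,-3.5,0,0,0,0],[1,-0.28,-3.5,0,0,0,0],[1,-0.28,-3.5,0,0,0,0],[1,-0.28,-3.5,0,0,0,0],[1,-0.28,-3.5,0,0,0,0],[1,-0.28,-3.5,0,0,0,0],[1,-0.28,-3.5,0,0,0,0],[1,-0.28,-3.5,0,0,0,0],[1,-0.28,-3.5,0,0,0,0],[1,-0.28,-3.5,0,0,0,0]]'
python3 -m handwheel '[[1,0,0,3.2,0,0,0],[1,0,0,3.2,0,0,0],[1,0,0,0,0,0,0]]'
python3 - <<'E'
from h import *
p=snapshot("scene");save(p,"s1.png")
for n in("long","medium","round"): print(n,[(round(d["conf"],2),np.round(d["location"])) for d in place_of(p,n)[:3]])
for n,q in(("long",[401,-264,-15]),("round",[441,-82,0])):
    m=best(p,n,q); print(n,m is not None and (m.sum(),fit(n,q,[(p,m)])))
E
python3 g.py '[[401,-264.5,40,164.6]]'
```

```text
time: 2.93
tool_pos: [397.3, 298.4, 248.5]
tcp_rot: [180.0, 0.0, 164.6]
ft_force: [0.6, 0.3, -0.2]
finger_gap: 85.1
grip_force: 0.0
time: 3.35
tool_pos: [480.7, 148.7, 248.6]
tcp_rot: [180.0, 0.0, 164.6]
ft_force: [0.1, -0.2, -0.2]
finger_gap: 85.4
grip_force: 0.0
time: 4.35
tool_pos: [400.3, -265.2, 248.6]
tcp_rot: [-180.0, 0.0, 164.6]
ft_force: [-0.2, 0.4, -0.4]
finger_gap: 85.6
grip_force: 0.0
time: 4.6
tool_pos: [397.7, -261.9, 178.0]
tcp_rot: [179.8, -0.5, 164.5]
ft_force: [-2.0, 0.7, -1.9]
finger_gap: 85.7
grip_force: 0.0
long [(0.93, array([ 399., -257.,   32.])), (0.68, array([441., -86.,  58.]))]
medium [(0.34, array([441., -84.,  29.]))]
round [(0.89, array([443., -83.,  31.])), (0.57, array([338., -58.,  34.])), (0.41, array([ 609., -420.,    2.]))]
long (np.float32(740.0), (array([ 402.1, -264. ,  -12.5]), np.float64(0.158)))
round (np.float32(384.0), (array([442.4, -82.6,   6.9]), np.float64(0.056)))
t 4.9 at [ 402.2 -263.9  186.8] [-179.9    0.2  164.7] j [ -39.   -9.  108.   -0.   81. -114.] F [0.  0.1 0.1] gap 85.6 0.0
-> [ 401.  -264.5   40.   164.6] turn [-0.002  0.003  0.001] 1x [-0.0016  0.0034  0.0009] shift [ 0.1  -0.09 14.68] 5x [ 0.021 -0.017  2.936]
```

View pics/s1.png

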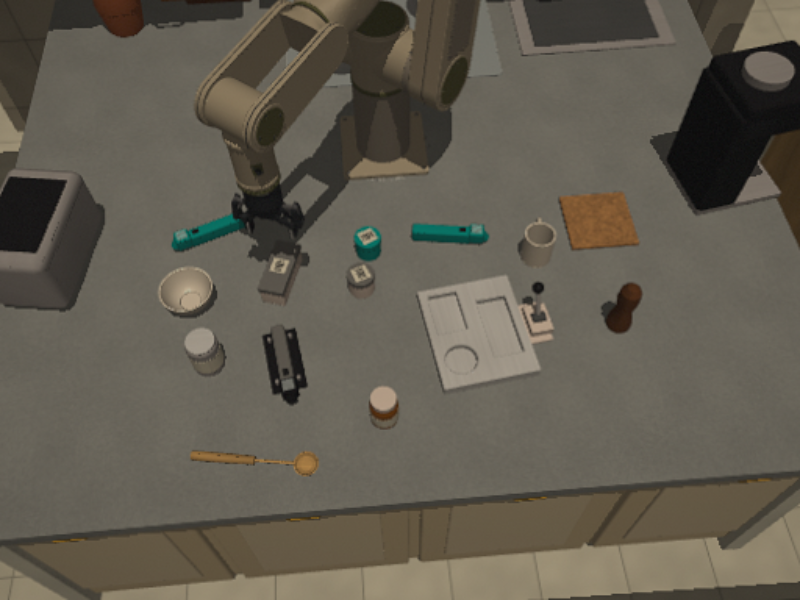

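The picture shows only the long (280,272) and the real round (360,280) containers. There is no medium, and the tool stands over the long one. Descending to grasp.

```bash
python3 -m handwheel '[[1,0,0,3,0,0,0],[1,0,0,3,0,0,0],[1,0,0,3,0,0,0],[1,0,0,2.5,0,0,0],[1,0,0,1.6,0,0,0],[1,0,0,1.6,0,0,0],[1,0,0,0,0,0,0],[1,0,0,0,0,0,0],[1,0,0,0,0,0,0]]'
python3 -m handwheel '[[-1,0,0,0,0,0,0],[-1,0,0,0,0,0,0],[-1,0,0,0,0,0,0],[-1,0,0,0,0,0,0],[-1,0,0,0,0,0,0],[-1,0,0,0,0,0,0],[-1,0,0,0,0,0,0],[-1,0,0,0,0,0,0]]' 45
python3 g.py
```

```text
time: 5.65
tool_pos: [402.2, -264.2, 39.2]
tcp_rot: [-179.9, 0.1, 164.6]
ft_force: [0.2, 0.1, 0.3]
finger_gap: 85.6
grip_force: 0.0
time: 6.32
tool_pos: [402.1, -264.2, 39.2]
tcp_rot: [-180.0, 0.2, 164.6]
ft_force: [-1.6, 2.4, 7.9]
finger_gap: 59.9
grip_force: 47.8
t 6.3 at [ 402.1 -264.2   39.2] [-180.     0.2  164.6] j [ -39.    1.  115.    0.   64. -114.] F [-1.6  2.4  7.9] gap 59.9 47.8
```

```bash
python3 -m handwheel '[[-1,0,0,-1,0,0,0],[-1,0,0,-2,0,0,0],[-1,0,0,-3,0,0,0],[-1,0,0,-3,0,0,0],[-1,0,0,-3,0,0,0],[-1,0,0,-3,0,0,0],[-1,0,0,0,0,0,0],[-1,0,0,0,0,0,0]]'
python3 g.py '[[500,-20,190,187.5],[582,213.5,190,187.5]]'
```

```text
time: 6.98
tool_pos: [402.0, -264.4, 190.1]
tcp_rot: [-179.9, 0.3, 164.6]
ft_force: [-1.3, 0.7, -3.8]
finger_gap: 59.9
grip_force: 49.8
t 7.0 at [ 402.  -264.4  190.1] [-179.9    0.3  164.6] j [ -39.  -10.  108.   -0.   81. -114.] F [-1.3  0.7 -3.8] gap 59.9 49.8
-> [500.  -20.  190.  187.5] turn [-0.003  0.004 -0.4  ] 4x [-0.0008  0.001  -0.0999] shift [-1.290e+01  2.295e+01  1.000e-02] 8x [-1.613e+00  2.869e+00  2.000e-03]
-> [582.  213.5 190.  187.5] turn [0. 0. 0.] 0x [0. 0. 0.] shift [-11.18  22.08   0.  ] 7x [-1.597  3.154  0.   ]
```

```bash
python3 -m handwheel '[[-1,0,0,0,0,0,-0.1],[-1,0,0,0,0,0,-0.1],[-1,0,0,0,0,0,-0.1],[-1,0,0,0,0,0,-0.1],[-1,-1.61,2.87,0,0,0,0],[-1,-1.61,2.87,0,0,0,0],[-1,-1.61,2.87,0,0,0,0],[-1,-1.61,2.87,0,0,0,0],[-1,-1.61,2.87,0,0,0,0],[-1,-1.61,2.87,0,0,0,0],[-1,-1.61,2.87,0,0,0,0],[-1,-1.61,2.87,0,0,0,0]]'
python3 -m handwheel '[[-1,-1.6,3.15,0,0,0,0],[-1,-1.6,3.15,0,0,0,0],[-1,-1.6,3.15,0,0,0,0],[-1,-1.6,3.15,0,0,0,0],[-1,-1.6,3.15,0,0,0,0],[-1,-1.6,3.15,0,0,0,0],[-1,-1.6,3.15,0,0,0,0],[-1,0,0,2.5,0,0,0],[-1,0,0,2.5,0,0,0],[-1,0,0,2.5,0,0,0],[-1,0,0,0,0,0,0],[-1,0,0,0,0,0,0]]'
python3 - <<'E'
from h import *
p=snapshot("top");im=cv2.cvtColor(p["image"][100:210,130:260],cv2.COLOR_RGB2BGR)
cv2.imwrite("pics/t2.png",cv2.resize(im,(709,600),interpolation=cv2.INTER_CUBIC))
for c in("top","scene"):
    p=snapshot(c)
    for n in("long","long_label","pocket_long","pocket_round","tray","switch_tip"): print(c,n,[(round(d["conf"],2),np.round(d["location"])) for d in place_of(p,n)[:2]])
    z=73
    MOD["long"]=box(-70,70,-30,30,z,z+60);m=best(p,"long",[590,215]);
    if m is not None: print(m.sum(),fit("long",[582,213,7],[(p,m)]))
E
python3 g.py '[[582,213.5,48,187.5]]'
```

```text
time: 7.98
tool_pos: [497.5, -17.2, 185.3]
tcp_rot: [180.0, -0.2, -172.5]
ft_force: [0.7, -0.4, -1.3]
finger_gap: 59.8
grip_force: 49.9
time: 8.98
tool_pos: [577.9, 213.5, 108.7]
tcp_rot: [-179.9, -0.4, -172.5]
ft_force: [0.2, 1.1, -2.5]
finger_gap: 59.9
grip_force: 49.9
top long [(0.72, array([582., 215., 101.]))]
top long_label [(0.68, array([578., 212., 133.])), (0.54, array([765., -58.,   5.]))]
top pocket_long [(0.84, array([581., 211.,   7.])), (0.67, array([ 443., -475.,    2.]))]
top pocket_round [(0.69, array([442., -80.,  30.])), (0.65, array([389., 330.,   1.]))]
top tray [(0.89, array([589., 166.,   1.])), (0.53, array([ 607., -419.,   -2.]))]
top switch_tip [(0.37, array([540., 295.,  94.]))]
169.0 (array([538.1, 231.2,  58.4]), np.float64(4.221))
scene long [(0.93, array([579., 219., 107.])), (0.17, array([540., 101.,   2.]))]
scene long_label [(0.8, array([577., 213., 133.]))]
scene pocket_long [(0.87, array([584., 211.,   7.])), (0.42, array([585., 161.,  -0.]))]
scene pocket_round [(0.59, array([661., 116.,   5.]))]
scene tray [(0.77, array([585., 162.,  -3.]))]
scene switch_tip [(0.56, array([537., 298.,  96.])), (0.52, array([ 716., -243.,   18.]))]
553.0 (array([585.6, 223.8, -10.5]), np.float64(0.75))
t 9.8 at [580.8 214.3 112.2] [-180.    -0.  -172.5] j [ 16.  16.  90.   0.  74. -82.] F [-0.4 -0.6 -2.6] gap 59.8 50.0
-> [582.  213.5  48.  187.5] turn [-0. -0.  0.] 1x [-0.     -0.0002  0.0003] shift [-0.11 -0.09  6.42] 2x [-0.057 -0.045  3.211]
```

View pics/t2.png

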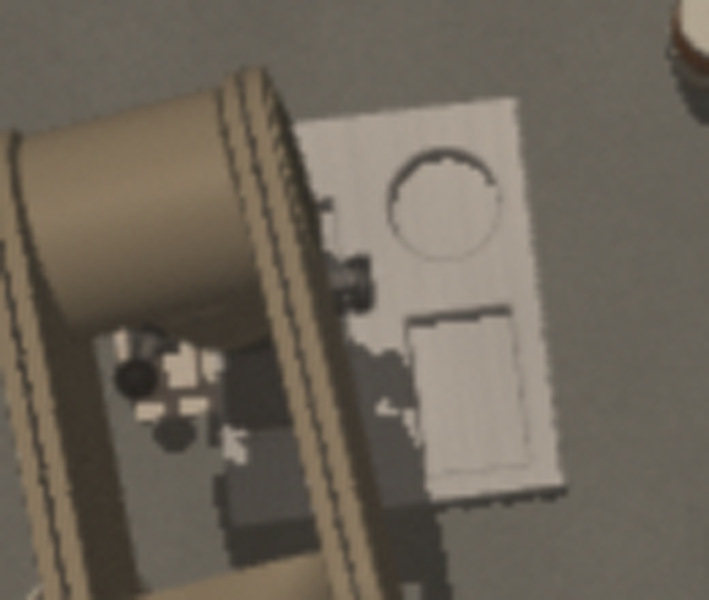

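Run:
```python
from h import *
import pickle
p=snapshot("scene");pickle.dump(p,open("p1.pkl","wb"));im=cv2.cvtColor(p["image"][150:270,250:380],cv2.COLOR_RGB2BGR)
im=cv2.resize(im,(650,600),interpolation=cv2.INTER_CUBIC)
for q,M in (([581.5,214,7.5],box(-70,70,-30,30,133,133)),([582,213.5,7.5],box(-73,73,-33,33,24,24))):
    P=np.array([(proj(p,X)-[250,150]+.5)*5-.5 for X in world(q,M)]);print(P.round())
    cv2.polylines(im,[cv2.convexHull(P.round().astype(np.int32))],True,(0,0,255),1)
cv2.imwrite("pics/s3.png",im)
```

```text
[[289. 125.]
 [289. 125.]
 [376. 109.]
 [376. 109.]
 [349. 303.]
 [349. 303.]
 [440. 285.]
 [440. 285.]]
[[271. 212.]
 [271. 212.]
 [362. 194.]
 [362. 194.]
 [330. 391.]
 [330. 391.]
 [424. 372.]
 [424. 372.]]
```

View pics/s3.png

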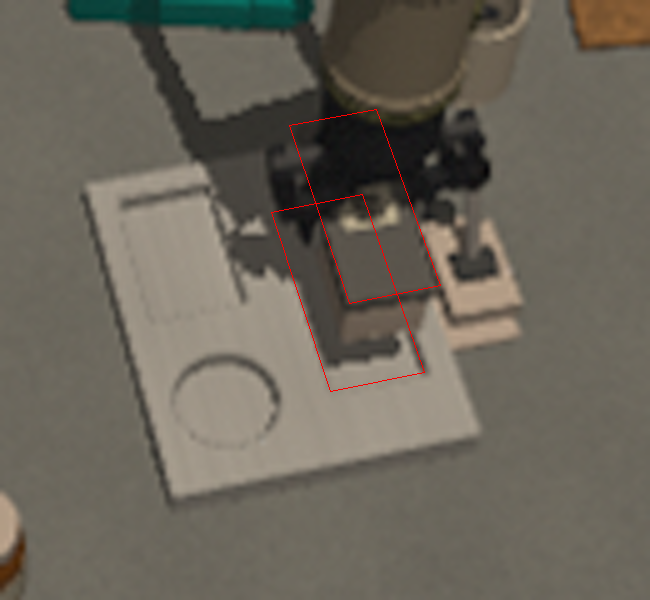

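```bash
python3 -m handwheel '[[-1,-0.1,-0.05,2,0,0,0],[-1,0,0,2,0,0,0],[-1,0,0,0.9,0,0,0],[-1,0,0,0,0,0,0],[-1,0,0,0,0,0,0],[-1,0,0,0.4,0,0,0],[-1,0,0,0.4,0,0,0],[-1,0,0,0,0,0,0],[-1,0,0,0.3,0,0,0],[-1,0,0,0.3,0,0,0],[-1,0,0,0,0,0,0],[-1,0,0,0,0,0,0]]'; python3 g.py
```

```text
time: 10.88
tool_pos: [581.8, 214.0, 49.1]
tcp_rot: [180.0, -0.0, -172.5]
ft_force: [0.2, 2.9, -4.9]
finger_gap: 59.7
grip_force: 50.2
t 10.9 at [581.8 214.   49.1] [ 180.    -0.  -172.5] j [ 15.  20.  92.   0.  68. -82.] F [ 0.2  2.9 -4.9] gap 59.7 50.2
```

```bash
python3 -m handwheel '[[-1,0,0,0.15,0,0,0],[-1,0,0,0,0,0,0],[0.7,0,0,0,0,0,0],[0.7,0,0,0,0,0,0],[0.7,0,0,0,0,0,0],[0.7,0,0,0,0,0,0],[0.7,0,0,0,0,0,0],[0.7,0,0,-2,0,0,0],[0.7,0,0,-3,0,0,0],[0.7,0,0,-3,0,0,0],[0.7,0,0,-3,0,0,0],[0.7,0,0,-3,0,0,0]]'; python3 g.py '[[500,40,190,164],[441.7,-82.5,190,164],[441.7,-82.5,40,164]]'
```

```text
time: 11.88
tool_pos: [581.7, 213.7, 189.2]
tcp_rot: [-180.0, -0.0, -172.5]
ft_force: [1.2, -0.1, -0.2]
finger_gap: 72.9
grip_force: 0.0
t 11.9 at [581.7 213.7 189.2] [-180.    -0.  -172.5] j [ 15.  12.  86.  -0.  82. -82.] F [ 1.2 -0.1 -0.2] gap 72.9 0.0
-> [500.  40. 190. 164.] turn [-0.   -0.    0.41] 4x [-0.     -0.      0.1026] shift [  3.06 -18.95  -0.08] 6x [ 0.51  -3.159 -0.013]
-> [441.7 -82.5 190.  164. ] turn [0. 0. 0.] 0x [0. 0. 0.] shift [  2.23 -13.38  -0.  ] 4x [ 0.557 -3.346 -0.   ]
-> [441.7 -82.5  40.  164. ] turn [0. 0. 0.] 0x [0. 0. 0.] shift [ 0. -0. 15.] 5x [ 0. -0.  3.]
```

```bash
python3 g.py '[[441.7,-82.5,190,187.5],[441.7,-82.5,40,187.5]]'
```

```text
t 11.9 at [581.7 213.7 189.2] [-180.    -0.  -172.5] j [ 15.  12.  86.  -0.  82. -82.] F [ 1.2 -0.1 -0.2] gap 72.9 0.0
-> [441.7 -82.5 190.  187.5] turn [-0. -0.  0.] 1x [-0.0001 -0.0001  0.0002] shift [ 17.74 -27.54  -0.08] 10x [ 1.774 -2.754 -0.008]
-> [441.7 -82.5  40.  187.5] turn [0. 0. 0.] 0x [0. 0. 0.] shift [ 0. -0. 15.] 5x [ 0. -0.  3.]
```

```bash
python3 -m handwheel '[[1,1.774,-2.754,0,0,0,0],[1,1.774,-2.754,0,0,0,0],[1,1.774,-2.754,0,0,0,0],[1,1.774,-2.754,0,0,0,0],[1,1.774,-2.754,0,0,0,0],[1,1.774,-2.754,0,0,0,0],[1,1.774,-2.754,0,0,0,0],[1,1.774,-2.754,0,0,0,0],[1,1.774,-2.754,0,0,0,0],[1,1.774,-2.754,0,0,0,0],[1,0,0,0,0,0,0],[1,0,0,0,0,0,0]]'
python3 - <<'E'
from h import *
P=[snapshot("top"),snapshot("scene")]
for p in P:
    m=best(p,"round",[441,-82]); print("round", m is not None and (m.sum(),fit("round",[441,-82,0],[(p,m)])),[np.round(d["location"]) for d in place_of(p,"round")[:3]])
    MOD["long"]=box(-70,70,-30,30,8,68);m=best(p,"long",[585,220]);print("long",m is not None and (m.sum(),fit("long",[582,213,7],[(p,m)])),[np.round(d["location"]) for d in place_of(p,"long")[:2]])
p=P[0];im=cv2.cvtColor(p["image"][90:270,145:305],cv2.COLOR_RGB2BGR)
cv2.imwrite("pics/t4.png",cv2.resize(im,(533,600),interpolation=cv2.INTER_CUBIC))
E
python3 g.py '[[441.7,-82.5,40,187.5]]'
```

```text
time: 12.88
tool_pos: [441.6, -83.8, 188.1]
tcp_rot: [-180.0, 0.0, -172.7]
ft_force: [0.5, -0.1, -0.2]
finger_gap: 85.1
grip_force: 0.0
round False [array([335., -58.,  30.]), array([ 606., -421.,   -1.])]
long (np.float32(784.0), (array([583.3, 215.3,   6.1]), np.float64(0.102))) [array([581., 216.,  36.])]
round (np.float32(332.0), (array([470.9, -92.8,  16. ]), np.float64(0.182))) [array([468., -90.,  29.]), array([337., -59.,  34.])]
long (np.float32(879.0), (array([583. , 214.1,   4.9]), np.float64(0.069))) [array([579., 220.,  40.]), array([ 625., -256.,   26.])]
t 13.4 at [442.2 -81.9 187.7] [ 180.    -0.  -172.4] j [ -17.  -14.  113.   -0.   82. -115.] F [0.2 0.4 0.9] gap 85.6 0.0
-> [441.7 -82.5  40.  187.5] turn [ 0.    -0.     0.001] 1x [ 0.0001 -0.0002  0.0013] shift [ 0.06 -0.05 14.77] 5x [ 0.011 -0.011  2.955]
```

View pics/t4.png

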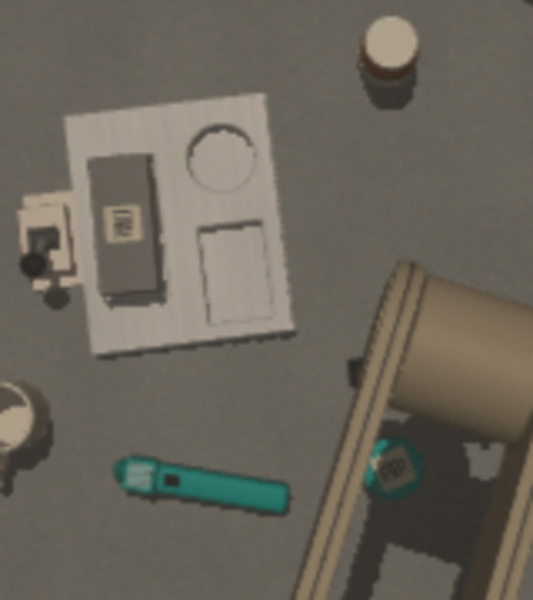

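The long container is in its pocket (image 125,225). The scene camera puts the round one about 30 mm further off, so it has been knocked. Measuring again.

```bash
python3 - <<'E'
from h import *
p=snapshot("scene")
for n in ("round",):
    m=best(p,n,[470,-90]); print(m.sum(),fit(n,[470,-90,0],[(p,m)]),[np.round(d["location"]) for d in place_of(p,n)[:3]],[np.round(d["location"]) for d in place_of(p,"round_label")[:3]])
im=cv2.cvtColor(p["image"][130:220,190:290],cv2.COLOR_RGB2BGR);im=cv2.resize(im,(600,540),interpolation=cv2.INTER_CUBIC)
for z in(0,60):
    P=np.array([(proj(p,[470+32*np.cos(t),-90.5+32*np.sin(t),z])-[190,130]+.5)*6 for t in a]);cv2.polylines(im,[P.round().astype(np.int32)],True,(0,0,255),1)
cv2.imwrite("pics/s5.png",im)
E
python3 g.py '[[470,-90.5,188,187.5],[470,-90.5,40,187.5]]'
```

```text
297.0 (array([468.5, -93.2,  10.1]), np.float64(0.321)) [array([339., -59.,  33.]), array([473., -93.,  27.]), array([386., 332.,   2.])] [array([339., -59.,  59.]), array([469., -92.,  60.]), array([ 622., -259.,    1.])]
t 13.6 at [442.  -82.3 187.8] [ 180.    -0.  -172.5] j [ -17.  -14.  113.   -0.   82. -115.] F [ 0.2 -0.7  0.4] gap 85.4 0.0
-> [470.  -90.5 188.  187.5] turn [ 0.    -0.     0.001] 1x [ 0.     -0.0001  0.0005] shift [-2.66 -1.18 -0.02] 1x [-2.665 -1.182 -0.024]
-> [470.  -90.5  40.  187.5] turn [0. 0. 0.] 0x [0. 0. 0.] shift [ 0.  -0.  14.8] 5x [ 0.   -0.    2.96]
```

View pics/s5.png

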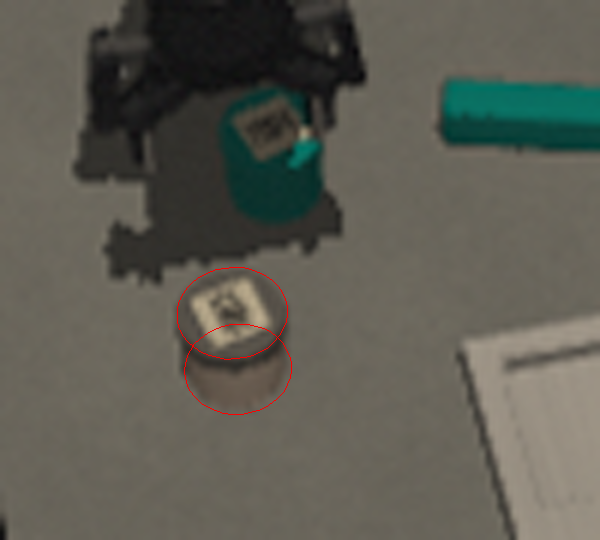

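```bash
python3 -m handwheel '[[1,-2.65,-1.28,0,0,0,0],[1,0,0,0,0,0,0],[1,0,0,3,0,0,0],[1,0,0,3,0,0,0],[1,0,0,3,0,0,0],[1,0,0,3,0,0,0],[1,0,0,2.7,0,0,0],[1,0,0,0,0,0,0],[1,0,0,0,0,0,0],[1,0,0,0,0,0,0]]'
python3 -m handwheel '[[-1,0,0,0,0,0,0],[-1,0,0,0,0,0,0],[-1,0,0,0,0,0,0],[-1,0,0,0,0,0,0],[-1,0,0,0,0,0,0],[-1,0,0,0,0,0,0],[-1,0,0,0,0,0,0],[-1,0,0,0,0,0,0]]'
python3 -m handwheel '[[-1,0,0,-1,0,0,0],[-1,0,0,-2,0,0,0],[-1,0,0,-3,0,0,0],[-1,0,0,-3,0,0,0],[-1,0,0,-3,0,0,0],[-1,0,0,0,0,0,0],[-1,0,0,0,0,0,0]]'
python3 g.py '[[658.5,117,160,187.5],[658.5,117,110,187.5]]'
```

```text
time: 14.42
tool_pos: [471.0, -91.9, 42.5]
tcp_rot: [-180.0, 0.1, -172.5]
ft_force: [0.6, -0.9, 1.1]
finger_gap: 85.1
grip_force: 0.0
time: 15.08
tool_pos: [471.8, -92.1, 43.4]
tcp_rot: [-179.9, 0.2, -172.5]
ft_force: [-1.7, 0.2, 7.4]
finger_gap: 62.9
grip_force: 48.0
time: 15.67
tool_pos: [471.8, -92.1, 164.2]
tcp_rot: [-179.9, 0.3, -172.5]
ft_force: [-0.1, 0.1, -3.3]
finger_gap: 62.7
grip_force: 50.2
t 15.7 at [471.8 -92.1 164.2] [-179.9    0.3 -172.5] j [ -17.   -8.  110.   -0.   78. -115.] F [-0.1  0.1 -3.3] gap 62.7 50.2
-> [658.5 117.  160.  187.5] turn [-0.003  0.006  0.   ] 1x [-0.0026  0.0056  0.0003] shift [-21.24  18.3    0.42] 8x [-2.655  2.287  0.052]
-> [658.5 117.  110.  187.5] turn [0. 0. 0.] 0x [0. 0. 0.] shift [ 0. -0.  5.] 2x [ 0.  -0.   2.5]
```

```bash
python3 -m handwheel '[[-1,-2.655,2.287,0,0,0,0],[-1,-2.655,2.287,0,0,0,0],[-1,-2.655,2.287,0,0,0,0],[-1,-2.655,2.287,0,0,0,0],[-1,-2.655,2.287,0,0,0,0],[-1,-2.655,2.287,0,0,0,0],[-1,-2.655,2.287,0,0,0,0],[-1,-2.655,2.287,0,0,0,0],[-1,0,0,2.5,0,0,0],[-1,0,0,2.5,0,0,0],[-1,0,0,0,0,0,0],[-1,0,0,0,0,0,0]]'
python3 - <<'E'
from h import *
p=snapshot("scene");z=sense()["tool_pos"];print(z);zb=z[2]-43.4
im=cv2.cvtColor(p["image"][170:270,250:360],cv2.COLOR_RGB2BGR);im=cv2.resize(im,(660,600),interpolation=cv2.INTER_CUBIC)
for c,r,h in((z,32,zb),(z,32,zb+60),((658,117.5),35,24)):
    P=np.array([(proj(p,[c[0]+r*np.cos(t),c[1]+r*np.sin(t),h])-[250,170]+.5)*6 for t in a]);cv2.polylines(im,[P.round().astype(np.int32)],True,(0,0,255),1)
P=np.array([(proj(p,X)-[250,170]+.5)*6 for X in world([582,213.5,7.5],box(-70,70,-30,30,68,68))]);cv2.polylines(im,[cv2.convexHull(P.round().astype(np.int32))],True,(0,0,255),1)
cv2.imwrite("pics/s6.png",im)
for n in("round","round_label"):print([np.round(d["location"]) for d in place_of(p,n)[:3]])
E
```

```text
time: 16.67
tool_pos: [653.6, 117.3, 107.0]
tcp_rot: [180.0, -0.4, -172.5]
ft_force: [0.2, -0.5, -2.3]
finger_gap: 62.9
grip_force: 50.4
[655.28861591 117.25926971 109.58463598]
[array([338., -58.,  36.]), array([581., 218.,  42.]), array([590., 484.,  -0.])]
[array([651., 112., 120.]), array([337., -60.,  59.])]
```

View pics/s6.png

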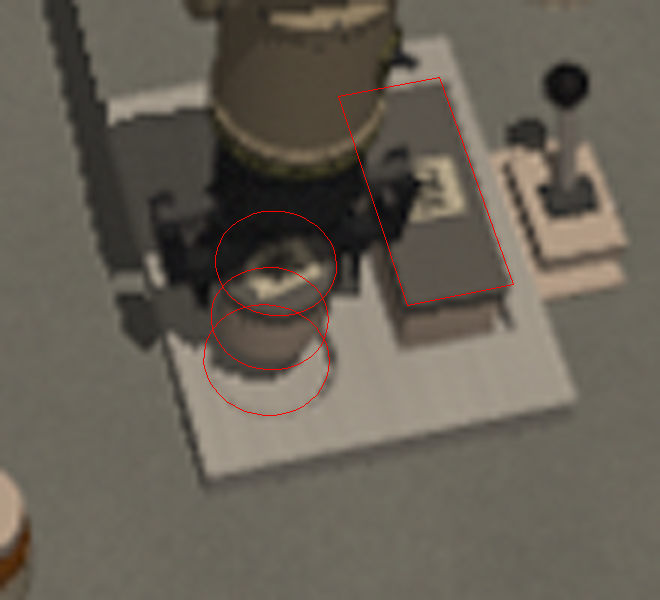

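```bash
python3 -m handwheel '[[-1,0,0,0,0,0,0],[-1,0,0,0,0,0,0]]'; python3 g.py '[[658,118.5,110,187.5],[658,118.5,60,187.5]]'
python3 - <<'E'
from h import *
p=snapshot("scene");z=sense()["tool_pos"];print(z)
c=p["image"][170:270,250:360]
im=cv2.cvtColor(c,cv2.COLOR_RGB2BGR);im=cv2.resize(im[30:75,25:65],(533,600),interpolation=cv2.INTER_CUBIC);im=np.clip(im.astype(float)*1.8,0,255).astype(np.uint8)
S=600/45
for cc,r,h in((z,32,z[2]-43.4),((658,118.5),35,24)):
    P=np.array([(proj(p,[cc[0]+r*np.cos(t),cc[1]+r*np.sin(t),h])-[275,200]+.5)*S for t in a]);cv2.polylines(im,[P.round().astype(np.int32)],True,(0,0,255),1)
cv2.imwrite("pics/s7.png",im)
E
```

```text
time: 16.98
tool_pos: [657.6, 117.4, 112.8]
tcp_rot: [-180.0, 0.2, -172.5]
ft_force: [0.0, 0.3, -2.7]
finger_gap: 62.8
grip_force: 50.4
t 17.0 at [657.6 117.4 112.8] [-180.     0.2 -172.5] j [  6.  23.  81.  -0.  75. -92.] F [ 0.   0.3 -2.7] gap 62.8 50.4
-> [658.  118.5 110.  187.5] turn [-0.     0.003 -0.   ] 1x [-0.0001  0.0029 -0.0002] shift [-0.06  0.11  0.28] 1x [-0.056  0.108  0.281]
-> [658.  118.5  60.  187.5] turn [0. 0. 0.] 0x [0. 0. 0.] shift [ 0. -0.  5.] 2x [ 0.  -0.   2.5]
[657.39803461 117.41721734 112.48568316]
```

View pics/s7.png

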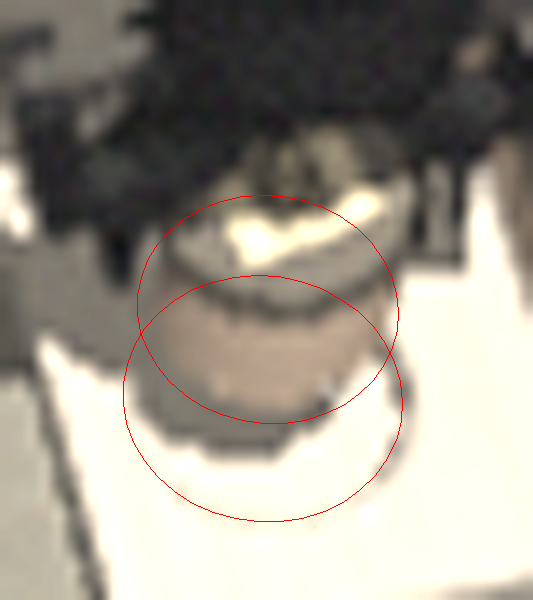

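```bash
python3 -m handwheel '[[-1,-0.25,0.08,2,0,0,0],[-1,0,0,1.5,0,0,0],[-1,0,0,0,0,0,0],[-1,0,0,0,0,0,0],[-1,0,0,0.5,0,0,0],[-1,0,0,0.4,0,0,0],[-1,0,0,0.4,0,0,0],[-1,0,0,0.3,0,0,0],[-1,0,0,0,0,0,0],[-1,0,0,0,0,0,0]]'; python3 g.py
```

```text
time: 17.87
tool_pos: [658.8, 118.7, 59.6]
tcp_rot: [180.0, -0.0, -172.5]
ft_force: [-0.1, -0.4, -1.5]
finger_gap: 62.9
grip_force: 50.4
t 17.9 at [658.8 118.7  59.6] [ 180.    -0.  -172.5] j [  6.  27.  83.   0.  71. -92.] F [-0.1 -0.4 -1.5] gap 62.9 50.4
```

```bash
python3 -m handwheel '[[-1,0,0,0.2,0,0,0],[-1,0,0,0.2,0,0,0],[-1,0,0,0,0,0,0],[-1,0,0,0,0,0,0]]'; python3 -m handwheel '[[-1,0,0,0.15,0,0,0],[-1,0,0,0.1,0,0,0],[-1,0,0,0,0,0,0],[-1,0,0,0,0,0,0]]'
```

```text
time: 18.2
tool_pos: [658.9, 118.7, 55.6]
tcp_rot: [-180.0, -0.0, -172.5]
ft_force: [0.4, 0.2, -2.2]
finger_gap: 62.9
grip_force: 50.4
time: 18.53
tool_pos: [658.9, 118.7, 53.2]
tcp_rot: [180.0, -0.0, -172.5]
ft_force: [0.6, 0.8, -2.0]
finger_gap: 62.7
grip_force: 50.4
```

```bash
python3 -m handwheel '[[-1,0,0,0.1,0,0,0],[-1,0,0,0,0,0,0],[0.6,0,0,0,0,0,0],[0.6,0,0,0,0,0,0],[0.6,0,0,0,0,0,0],[0.6,0,0,0,0,0,0],[0.6,0,0,0,0,0,0],[0.6,0,0,-2,0,0,0],[0.6,0,0,-3,0,0,0],[0.6,0,0,-3,0,0,0],[0.6,0,0,-3,0,0,0],[0.6,0,0,-3,0,0,0]]'
python3 g.py '[[640,-100,200,190],[625,-259,200,190]]'
```

```text
time: 19.53
tool_pos: [658.8, 118.7, 193.8]
tcp_rot: [-180.0, 0.0, -172.5]
ft_force: [-0.1, -0.8, -0.4]
finger_gap: 68.5
grip_force: 0.0
t 19.5 at [658.8 118.7 193.8] [-180.     0.  -172.5] j [  6.  20.  77.  -0.  83. -92.] F [-0.1 -0.8 -0.4] gap 68.5 0.0
-> [ 640. -100.  200.  190.] turn [-0.     0.    -0.043] 1x [-0.      0.     -0.0434] shift [  5.65 -21.21  -0.62] 7x [ 0.807 -3.03  -0.089]
-> [ 625. -259.  200.  190.] turn [0. 0. 0.] 0x [0. 0. 0.] shift [  4.24 -15.4   -0.  ] 5x [ 0.848 -3.08  -0.   ]
```

Run:
```python
from h import *
P={c:snapshot(c) for c in("top","scene")}
im=cv2.cvtColor(P["top"]["image"][110:180,295:345],cv2.COLOR_RGB2BGR);A=np.clip(cv2.resize(im,(428,600),interpolation=cv2.INTER_CUBIC)*2.,0,255)
im=cv2.cvtColor(P["scene"]["image"][200:265,160:205],cv2.COLOR_RGB2BGR);B=np.clip(cv2.resize(im,(372,600)[:2] if 0 else (369,533),interpolation=cv2.INTER_CUBIC)*2.,0,255)
o=np.zeros((600,800,3));o[:,:428]=A;o[:533,430:799]=B;cv2.imwrite("pics/th.png",o)
for n,p in P.items():
    for q in("thermometer","nose","stand","round","round_label","long"):print(n,q,[(round(d["conf"],2),np.round(d["location"])) for d in place_of(p,q)[:3]])
```

```text
top thermometer [(0.92, array([ 622., -256.,   21.])), (0.75, array([ 249., -422.,   22.]))]
top nose [(0.84, array([ 286., -514.,   13.])), (0.68, array([ 720., -245.,   17.]))]
top stand [(0.83, array([ 623., -256.,    5.]))]
top round [(0.84, array([334., -59.,  31.])), (0.79, array([658., 121.,  37.]))]
top round_label [(0.6, array([336., -57.,  57.])), (0.53, array([652., 119.,  69.])), (0.46, array([582., 214.,  36.]))]
top long [(0.69, array([583., 216.,  36.])), (0.5, array([587., 164.,  -3.])), (0.25, array([ 622., -259.,   -1.]))]
scene thermometer [(0.78, array([ 624., -258.,   28.])), (0.72, array([ 252., -422.,   15.])), (0.55, array([318., 123.,  18.]))]
scene nose [(0.76, array([ 717., -243.,   19.])), (0.61, array([ 289., -516.,    9.])), (0.52, array([660., 118.,   5.]))]
scene stand [(0.8, array([ 618., -261.,    1.]))]
scene round [(0.67, array([659., 114.,  36.])), (0.67, array([337., -60.,  32.]))]
scene round_label [(0.68, array([657., 115.,  65.])), (0.63, array([339., -59.,  62.]))]
scene long [(0.84, array([578., 220.,  42.]))][ WARN:0@2.055] global loadsave.cpp:1063 imwrite_ Unsupported depth image for selected encoder is fallbacked to CV_8U.
```

View pics/th.png

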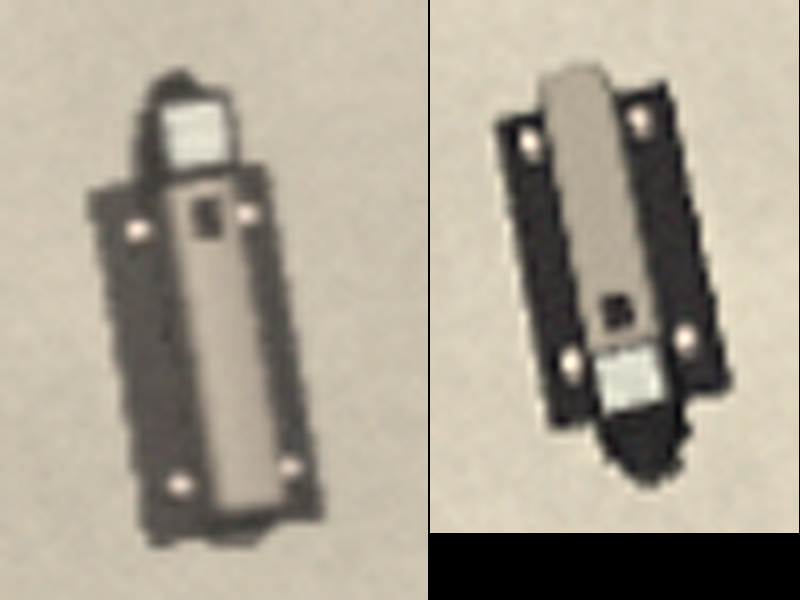

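```bash
python3 - <<'E'
from h import *
p=snapshot("top")
f=lambda x,y,z:atz(p,295+(x+.5)/8.56-.5,110+(y+.5)/8.571-.5,z)[:2]
q=np.array([f(*x,24) for x in((137,229),(246,213),(180,484),(290,466))]);d=(q[0]+q[1]-q[2]-q[3])/2;u=d/np.hypot(*d)
print("pins",np.hypot(*d),np.degrees(np.arctan2(d[1],d[0])),q.mean(0)+5*u, np.hypot(*(q[0]-q[1])))
h=np.array([f(*x,44) for x in((163,185),(232,175),(215,510),(284,500))]);d=(h[0]+h[1]-h[2]-h[3])/2;u=d/np.hypot(*d)
print("handle",np.hypot(*d),np.degrees(np.arctan2(d[1],d[0])),h.mean(0)+5*u)
E
python3 g.py '[[650,-80,195,189.5]]'
```

```text
pins 105.52628017657261 9.693755477485434 [ 619.95040583 -258.53819356] 45.3496641895448
handle 132.87929195490113 9.056118665276905 [ 619.60890276 -258.78486022]
t 20.3 at [658.9 118.7 191.9] [ 180.    -0.  -172.5] j [  6.  20.  77.   0.  83. -92.] F [ 0.2 -0.4 -0. ] gap 68.2 0.0
-> [650.  -80.  195.  189.5] turn [ 0.    -0.001 -0.035] 1x [ 0.     -0.0005 -0.0346] shift [  4.15 -19.45  -0.31] 6x [ 0.692 -3.242 -0.051]
```

```bash
python3 g.py '[[632.8,-256.5,200,189.5],[632.8,-256.5,31,189.5]]'
```

```text
t 20.3 at [658.9 118.7 191.9] [ 180.    -0.  -172.5] j [  6.  20.  77.   0.  83. -92.] F [ 0.2 -0.4 -0. ] gap 68.2 0.0
-> [ 632.8 -256.5  200.   189.5] turn [ 0.    -0.001 -0.035] 1x [ 0.     -0.0005 -0.0346] shift [  8.76 -36.58  -0.81] 11x [ 0.797 -3.325 -0.073]
-> [ 632.8 -256.5   31.   189.5] turn [0. 0. 0.] 0x [0. 0. 0.] shift [ 0.  -0.  16.9] 5x [ 0.   -0.    3.38]
```

```bash
python3 -m handwheel '[[0.7,0,0,0,0,0,-0.035],[0.7,0.797,-3.325,-0.07,0,0,0],[0.7,0.797,-3.325,-0.07,0,0,0],[0.7,0.797,-3.325,-0.07,0,0,0],[0.7,0.797,-3.325,-0.07,0,0,0],[0.7,0.797,-3.325,-0.07,0,0,0],[0.7,0.797,-3.325,-0.07,0,0,0],[0.7,0.797,-3.325,-0.07,0,0,0],[0.7,0.797,-3.325,-0.07,0,0,0],[0.7,0.797,-3.325,-0.07,0,0,0],[0.7,0.797,-3.325,-0.07,0,0,0],[0.7,0.797,-3.325,-0.07,0,0,0]]'
python3 -m handwheel '[[0.5,0,0,2.5,0,0,0],[0.5,0,0,2.5,0,0,0],[0.5,0,0,2.5,0,0,0],[0.5,0,0,0,0,0,0],[0.5,0,0,0,0,0,0],[0.5,0,0,0,0,0,0]]'; python3 g.py '[[632.8,-256.5,31,189.5]]'
```

```text
time: 21.28
tool_pos: [632.7, -258.2, 200.1]
tcp_rot: [-180.0, 0.0, -170.5]
ft_force: [0.2, 0.9, -0.2]
finger_gap: 72.6
grip_force: 0.0
time: 21.78
tool_pos: [633.7, -256.6, 126.5]
tcp_rot: [-179.9, 0.1, -170.5]
ft_force: [0.6, 0.0, 0.3]
finger_gap: 63.9
grip_force: 0.0
t 21.8 at [ 633.7 -256.6  126.5] [-1.799e+02  1.000e-01 -1.705e+02] j [ -26.   25.   78.   -0.   77. -126.] F [0.6 0.  0.3] gap 63.9 0.0
-> [ 632.8 -256.5   31.   189.5] turn [-0.001  0.001  0.001] 1x [-0.0009  0.0012  0.0007] shift [0.09 0.03 9.55] 3x [0.028 0.01  3.185]
```

```bash
python3 -m handwheel '[[0.5,0.05,0,2.5,0,0,0],[0.5,0,0,2.5,0,0,0],[0.5,0,0,2,0,0,0],[0.5,0,0,1.5,0,0,0],[0.5,0,0,1,0,0,0],[0.5,0,0,0,0,0,0],[0.5,0,0,0,0,0,0],[0.5,0,0,0,0,0,0]]'
python3 g.py
python3 -m handwheel '[[-1,0,0,0,0,0,0],[-1,0,0,0,0,0,0],[-1,0,0,0,0,0,0],[-1,0,0,0,0,0,0],[-1,0,0,0,0,0,0],[-1,0,0,0,0,0,0],[-1,0,0,0,0,0,0],[-1,0,0,0,0,0,0],[-1,0,0,0,0,0,0],[-1,0,0,0,0,0,0]]' 70
python3 g.py
```

```text
time: 22.45
tool_pos: [633.8, -257.2, 32.1]
tcp_rot: [-179.9, 0.1, -170.5]
ft_force: [0.2, -0.6, 0.7]
finger_gap: 64.0
grip_force: 0.0
t 22.4 at [ 633.8 -257.2   32.1] [-1.799e+02  1.000e-01 -1.705e+02] j [ -26.   30.   81.   -0.   69. -126.] F [ 0.2 -0.6  0.7] gap 64.0 0.0
time: 23.28
tool_pos: [633.4, -257.1, 31.5]
tcp_rot: [-179.9, 0.1, -170.5]
ft_force: [0.1, 0.7, 6.0]
finger_gap: 28.8
grip_force: 70.3
t 23.3 at [ 633.4 -257.1   31.5] [-1.799e+02  1.000e-01 -1.705e+02] j [ -26.   30.   81.   -0.   69. -126.] F [0.1 0.7 6. ] gap 28.8 70.3
```

```bash
python3 -m handwheel '[[-1,0,0,-1,0,0,0],[-1,0,0,-1.5,0,0,0],[-1,0,0,-2.5,0,0,0],[-1,0,0,-3,0,0,0],[-1,0,0,-3,0,0,0],[-1,0,0,-3,0,0,0],[-1,0,0,-2,0,0,0],[-1,0,0,0,0,0,0],[-1,0,0,0,0,0,0]]'
python3 g.py '[[458.5,193.8,190,189.5],[458.5,193.8,151,189.5]]'
```

```text
time: 24.03
tool_pos: [633.5, -257.0, 193.0]
tcp_rot: [-179.9, 0.2, -170.5]
ft_force: [-1.0, 0.9, -3.2]
finger_gap: 29.2
grip_force: 69.5
t 24.0 at [ 633.5 -257.   193. ] [-179.9    0.2 -170.5] j [ -26.   22.   74.    0.   84. -126.] F [-1.   0.9 -3.2] gap 29.2 69.5
-> [458.5 193.8 190.  189.5] turn [-0.003  0.004  0.   ] 1x [-0.0025  0.0035  0.0004] shift [ 9.82 47.35  0.3 ] 14x [0.702 3.382 0.021]
-> [458.5 193.8 151.  189.5] turn [0. 0. 0.] 0x [0. 0. 0.] shift [ 0.  -0.   3.9] 2x [ 0.   -0.    1.95]
```

```bash
python3 -m handwheel '[[-1,0.35,1.7,0,0,0,0],[-1,0.7,3.38,0,0,0,0],[-1,0.7,3.38,0,0,0,0],[-1,0.7,3.38,0,0,0,0],[-1,0.7,3.38,0,0,0,0],[-1,0.7,3.38,0,0,0,0],[-1,0.7,3.38,0,0,0,0],[-1,0.7,3.38,0,0,0,0],[-1,0.7,3.38,0,0,0,0],[-1,0.7,3.38,0,0,0,0],[-1,0.7,3.38,0,0,0,0],[-1,0.7,3.38,0,0,0,0]]'
python3 -m handwheel '[[-1,0.7,3.38,0,0,0,0],[-1,0.7,3.38,0,0,0,0],[-1,0.35,1.7,0,0,0,0],[-1,0,0,2,0,0,0],[-1,0,0,1.9,0,0,0],[-1,0,0,0,0,0,0],[-1,0,0,0,0,0,0],[-1,0,0,0,0,0,0]]'
python3 - <<'E'
from h import *
from scipy.spatial.transform import Rotation as Ro
p=snapshot("scene");s=sense();T=s["tool_pos"];print(T.round(1))
q=[T[0]-13.3*np.cos(np.radians(9.5)),T[1]-13.3*np.sin(np.radians(9.5)),9.5];oz=T[2]-6.5
im=cv2.cvtColor(p["image"][140:250,230:360],cv2.COLOR_RGB2BGR);im=cv2.resize(im,(709,600),interpolation=cv2.INTER_CUBIC)*1.0
im=np.clip(im*1.5,0,255).astype(np.uint8);S=600/110
d=lambda M:[((proj(p,X)-[230,140]+.5)*S).round().astype(int) for X in world(q,M)]
L=np.array([[99,0,oz-7],[99+.5*80,0,oz-7-.866*80]]);P=d(L);cv2.line(im,tuple(map(int,P[0])),tuple(map(int,P[1])),(0,0,255),1);print(world(q,L).round(1))
B=d(box(-75,65,-15,15,oz+19,oz+19));cv2.polylines(im,[cv2.convexHull(np.array(B,np.int32))],True,(0,255,0),1)
cv2.imwrite("pics/m1.png",im)
for n in("thermometer","nose","long_label","round_label"):print(n,[(round(d["conf"],2),np.round(d["location"])) for d in place_of(p,n)[:3]])
p=snapshot("top")
for n in("thermometer","nose","long_label","round_label"):print(n,[(round(d["conf"],2),np.round(d["location"])) for d in place_of(p,n)[:3]])
E
```

```text
time: 25.03
tool_pos: [486.5, 114.7, 188.0]
tcp_rot: [180.0, -0.2, -170.5]
ft_force: [-0.2, -0.3, -0.8]
finger_gap: 29.1
grip_force: 69.5
time: 25.7
tool_pos: [457.2, 193.8, 150.9]
tcp_rot: [-180.0, -0.1, -170.5]
ft_force: [-0.5, 0.6, -1.4]
finger_gap: 29.1
grip_force: 69.6
[457.9 193.9 151.6]
[[542.4 208.  138.1]
 [581.9 214.6  68.8]]
thermometer [(0.82, array([317., 121.,  21.])), (0.74, array([ 252., -425.,   18.])), (0.59, array([447., 194., 145.]))]
nose [(0.68, array([ 290., -518.,   10.])), (0.52, array([541., 210., 137.]))]
long_label [(0.76, array([581., 216.,  67.]))]
round_label [(0.9, array([657., 112.,  66.])), (0.57, array([337., -60.,  64.]))]
thermometer [(0.86, array([ 250., -423.,   21.])), (0.61, array([314., 124.,  17.])), (0.57, array([443., 193., 145.]))]
nose [(0.75, array([582., 215.,  65.])), (0.68, array([ 289., -516.,   16.])), (0.68, array([334., 216.,  12.]))]
long_label [(0.78, array([582., 216.,  67.])), (0.28, array([443., 192., 147.]))]
round_label [(0.78, array([656., 118.,  68.])), (0.56, array([334., -60.,  62.]))]
```

View pics/m1.png

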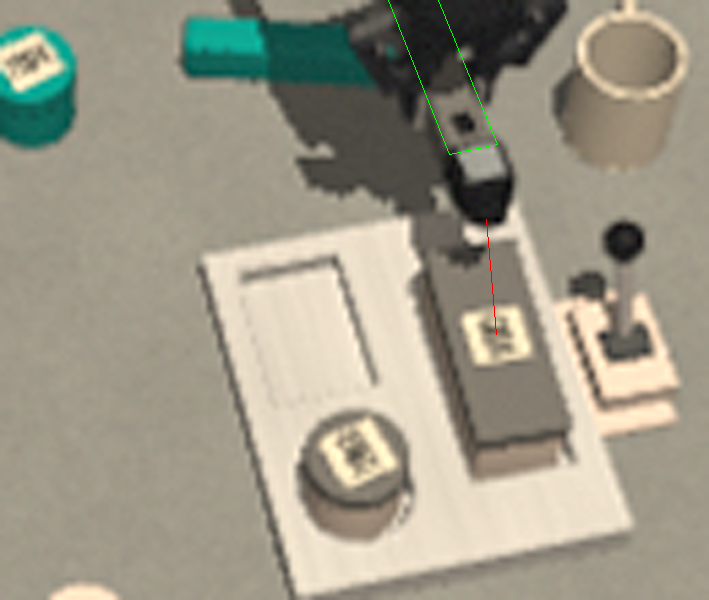

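```bash
python3 -m handwheel '[[-1,0,0,0,0,0,0],[-1,0,0,0,0,0,0],[-1,0,0,0,0,0,0],[-1,0,0,0,0,0,0],[-1,0,0,0,0,0,0],[-1,0,0,0,0,0,0],[-1,0,0,0,0,0,0],[-1,0,0,0,0,0,0],[-1,0,0,0,0,0,0],[-1,0,0,0,0,0,0],[-1,0,0,0,0,0,0],[-1,0,0,0,0,0,0]]' >/dev/null
python3 -m handwheel '[[-1,0,0,0,0,0,0],[-1,0,0,0,0,0,0],[-1,0,0,0,0,0,0],[-1,0,0,0,0,0,0],[-1,0,0,0,0,0,0],[-1,0,0,0,0,0,0],[-1,0,0,0,0,0,0],[-1,0,0,0,0,0,0],[-1,0,0,0,0,0,0],[-1,0,0,0,0,0,0],[-1,0,0,0,0,0,0],[-1,0,0,0,0,0,0]]' >/dev/null
python3 -m handwheel '[[-1,0,0,0,0,0,0],[-1,0,0,0,0,0,0],[-1,0,0,0,0,0,0],[-1,0,0,0,0,0,0],[-1,0,0,0,0,0,0],[-1,0,0,0,0,0,0],[-1,0,0,0,0,0,0],[-1,0,0,0,0,0,0],[-1,0,0,0,0,0,0],[-1,0,0,0,0,0,0],[-1,0,0,0,0,0,0],[-1,0,0,0,0,0,0]]' >/dev/null
python3 -m handwheel '[[-1,0,0,0,0,0,0],[-1,0,0,0,0,0,0],[-1,0,0,0,0,0,0],[-1,0,0,0,0,0,0],[-1,0,0,0,0,0,0],[-1,0,0,0,0,0,0],[-1,0,0,0,0,0,0],[-1,0,0,0,0,0,0],[-1,0,0,0,0,0,0],[-1,0,0,0,0,0,0],[-1,0,0,0,0,0,0],[-1,0,0,0,0,0,0]]' >/dev/null
python3 -m handwheel '[[-1,0,0,0,0,0,0],[-1,0,0,0,0,0,0],[-1,0,0,0,0,0,0],[-1,0,0,0,0,0,0],[-1,0,0,0,0,0,0],[-1,0,0,0,0,0,0],[-1,0,0,0,0,0,0],[-1,0,0,0,0,0,0],[-1,0,0,0,0,0,0],[-1,0,0,0,0,0,0],[-1,0,0,0,0,0,0],[-1,0,0,0,0,0,0]]' >/dev/null
python3 -m handwheel '[[-1,0,0,0,0,0,0],[-1,0,0,0,0,0,0],[-1,0,0,0,0,0,0],[-1,0,0,0,0,0,0],[-1,0,0,0,0,0,0],[-1,0,0,0,0,0,0],[-1,0,0,0,0,0,0],[-1,0,0,0,0,0,0],[-1,0,0,0,0,0,0],[-1,0,0,0,0,0,0],[-1,0,0,0,0,0,0],[-1,0,0,0,0,0,0]]'
python3 - <<'E'
from h import *
p=snapshot("scene")
MOD["round"][:,2]+=8;P=[p]
m=best(p,"round",[657,118]);print(m is not None and fit("round",[657,118,0],[(p,m)]))
MOD["long"]=box(-70,70,-30,30,8,68);m=best(p,"long",[585,220]);print(fit("long",[582,214,7.5],[(p,m)]))
im=cv2.cvtColor(p["image"][200:250,270:370],cv2.COLOR_RGB2BGR);im=np.clip(cv2.resize(im,(800,400),interpolation=cv2.INTER_CUBIC)*1.5,0,255).astype(np.uint8)
for c,r,h in(((657.5,117),32,68),((657.5,117),29,24)):
    Q=np.array([(proj(p,[c[0]+r*np.cos(t),c[1]+r*np.sin(t),h])-[270,200]+.5)*8 for t in a]);cv2.polylines(im,[Q.round().astype(np.int32)],True,(0,0,255),1)
Q=np.array([(proj(p,X)-[270,200]+.5)*8 for X in world([582,214,7.5],box(-70,70,-30,30,68,68))]);cv2.polylines(im,[cv2.convexHull(Q.round().astype(np.int32))],True,(0,0,255),1)
cv2.imwrite("pics/m2.png",im)
E
python3 g.py '[[533.3,97.6,151.5,189.5]]'
```

```text
time: 32.2
tool_pos: [457.6, 194.1, 151.0]
tcp_rot: [-180.0, 0.0, -170.5]
ft_force: [0.6, 0.1, -1.8]
finger_gap: 28.8
grip_force: 69.6
(array([656.8, 120.4,   3.8]), np.float64(0.153))
(array([582.6, 216. ,   1.2]), np.float64(0.148))
t 32.4 at [457.6 194.1 151. ] [-180.     0.  -170.5] j [ 17.  -5. 108.  -0.  77. -82.] F [ 0.   0.3 -0.6] gap 29.1 69.6
-> [533.3  97.6 151.5 189.5] turn [-0.  0.  0.] 1x [-0.      0.      0.0004] shift [ -5.88 -10.77  -0.05] 4x [-1.469 -2.691 -0.013]
```

View pics/m2.png

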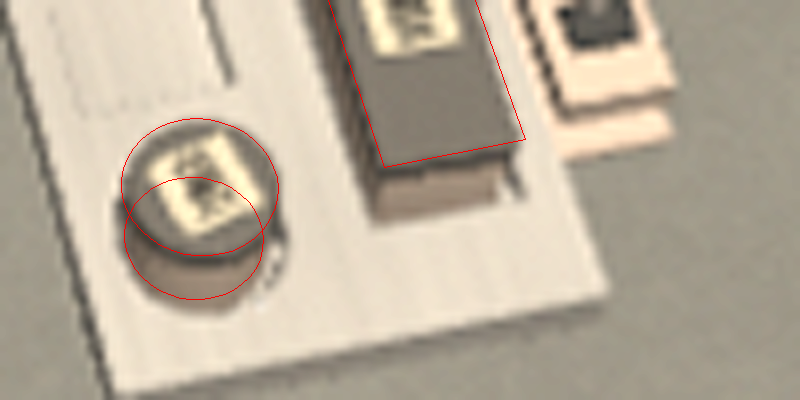

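```bash
python3 -m handwheel '[[-1,-0.7,-1.34,0,0,0,0],[-1,-1.45,-2.68,0,0,0,0],[-1,-1.45,-2.68,0,0,0,0],[-1,-1.45,-2.68,0,0,0,0],[-1,-0.75,-1.34,0,0,0,0],[-1,0,0,0,0,0,0],[-1,0,0,0,0,0,0],[-1,0,0,0,0,0,0],[-1,0,0,0,0,0,0],[-1,0,0,0,0,0,0]]'
python3 - <<'E'
from h import *
p=snapshot("scene");s=sense();T=s["tool_pos"];print(T.round(1))
q=[T[0]-13.3*np.cos(np.radians(9.5)),T[1]-13.3*np.sin(np.radians(9.5)),9.5];oz=T[2]-6.5
im=cv2.cvtColor(p["image"][165:245,260:360],cv2.COLOR_RGB2BGR);im=np.clip(cv2.resize(im,(700,560),interpolation=cv2.INTER_CUBIC)*1.5,0,255).astype(np.uint8)
L=world(q,np.array([[99,0,oz-7],[99+.5*79,0,oz-7-.866*79]]));print(L.round(1))
P=[((proj(p,X)-[260,165]+.5)*7).round().astype(int) for X in L];cv2.line(im,tuple(map(int,P[0])),tuple(map(int,P[1])),(0,0,255),1)
cv2.imwrite("pics/m3.png",im)
for n in("nose","round_label"):print(n,[(round(d["conf"],2),np.round(d["location"])) for d in place_of(p,n)[:3]])
p=snapshot("top");print([(round(d["conf"],2),np.round(d["location"])) for d in place_of(p,"round_label")[:3]])
E
```

```text
time: 33.18
tool_pos: [531.9, 98.9, 150.9]
tcp_rot: [180.0, -0.0, -170.4]
ft_force: [-0.2, 0.5, -1.9]
finger_gap: 29.0
grip_force: 69.7
[532.   98.8 151. ]
[[616.5 113.  137.5]
 [655.5 119.5  69.1]]
nose [(0.84, array([616., 113., 138.])), (0.83, array([ 290., -519.,   11.])), (0.51, array([329., 220.,  15.]))]
round_label [(0.75, array([656., 117.,  67.])), (0.68, array([338., -57.,  60.]))]
[(0.61, array([656., 119.,  71.])), (0.54, array([336., -58.,  60.]))]
```

View pics/m3.png

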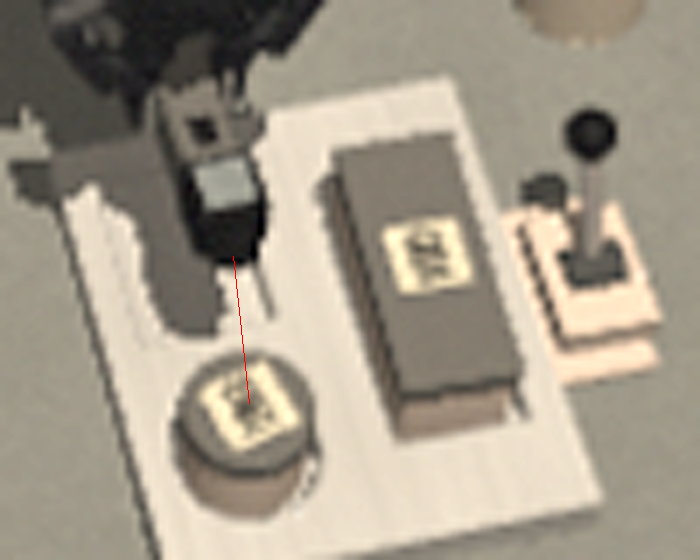

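The projected beam meets the middle of the round label (250,403). Holding it there.

```bash
python3 -m handwheel '[[-1,0,0,0,0,0,0],[-1,0,0,0,0,0,0],[-1,0,0,0,0,0,0],[-1,0,0,0,0,0,0],[-1,0,0,0,0,0,0],[-1,0,0,0,0,0,0],[-1,0,0,0,0,0,0],[-1,0,0,0,0,0,0],[-1,0,0,0,0,0,0],[-1,0,0,0,0,0,0],[-1,0,0,0,0,0,0],[-1,0,0,0,0,0,0]]' >/dev/null
python3 -m handwheel '[[-1,0,0,0,0,0,0],[-1,0,0,0,0,0,0],[-1,0,0,0,0,0,0],[-1,0,0,0,0,0,0],[-1,0,0,0,0,0,0],[-1,0,0,0,0,0,0],[-1,0,0,0,0,0,0],[-1,0,0,0,0,0,0],[-1,0,0,0,0,0,0],[-1,0,0,0,0,0,0],[-1,0,0,0,0,0,0],[-1,0,0,0,0,0,0]]' >/dev/null
python3 -m handwheel '[[-1,0,0,0,0,0,0],[-1,0,0,0,0,0,0],[-1,0,0,0,0,0,0],[-1,0,0,0,0,0,0],[-1,0,0,0,0,0,0],[-1,0,0,0,0,0,0],[-1,0,0,0,0,0,0],[-1,0,0,0,0,0,0],[-1,0,0,0,0,0,0],[-1,0,0,0,0,0,0],[-1,0,0,0,0,0,0],[-1,0,0,0,0,0,0]]' >/dev/null
python3 -m handwheel '[[-1,0,0,0,0,0,0],[-1,0,0,0,0,0,0],[-1,0,0,0,0,0,0],[-1,0,0,0,0,0,0],[-1,0,0,0,0,0,0],[-1,0,0,0,0,0,0],[-1,0,0,0,0,0,0],[-1,0,0,0,0,0,0],[-1,0,0,0,0,0,0],[-1,0,0,0,0,0,0],[-1,0,0,0,0,0,0],[-1,0,0,0,0,0,0]]' >/dev/null
python3 -m handwheel '[[-1,0,0,0,0,0,0],[-1,0,0,0,0,0,0],[-1,0,0,0,0,0,0],[-1,0,0,0,0,0,0],[-1,0,0,0,0,0,0],[-1,0,0,0,0,0,0],[-1,0,0,0,0,0,0],[-1,0,0,0,0,0,0],[-1,0,0,0,0,0,0],[-1,0,0,0,0,0,0],[-1,0,0,0,0,0,0],[-1,0,0,0,0,0,0]]' >/dev/null
python3 -m handwheel '[[-1,0,0,0,0,0,0],[-1,0,0,0,0,0,0],[-1,0,0,0,0,0,0],[-1,0,0,0,0,0,0],[-1,0,0,0,0,0,0],[-1,0,0,0,0,0,0],[-1,0,0,0,0,0,0],[-1,0,0,0,0,0,0],[-1,0,0,0,0,0,0],[-1,0,0,0,0,0,0],[-1,0,0,0,0,0,0],[-1,0,0,0,0,0,0]]'
python3 g.py '[[533,98,190,189.5],[633.5,-257.1,190,189.5],[633.5,-257.1,60,189.5],[633.5,-257.1,31.6,189.5]]'
```

```text
time: 39.43
tool_pos: [532.5, 97.9, 151.0]
tcp_rot: [-180.0, 0.0, -170.5]
ft_force: [0.2, 0.2, -3.2]
finger_gap: 28.8
grip_force: 69.7
t 39.4 at [532.5  97.9 151. ] [-180.     0.  -170.5] j [  5.   2. 101.  -0.  77. -95.] F [ 0.2  0.2 -3.2] gap 28.8 69.7
-> [533.   98.  190.  189.5] turn [-0.  0.  0.] 1x [-0.      0.      0.0004] shift [-0.05 -0.   -3.9 ] 2x [-2.40e-02 -1.00e-03 -1.95e+00]
-> [ 633.5 -257.1  190.   189.5] turn [0. 0. 0.] 0x [0. 0. 0.] shift [ -4.05 -36.68  -0.  ] 11x [-0.368 -3.335 -0.   ]
-> [ 633.5 -257.1   60.   189.5] turn [0. 0. 0.] 0x [0. 0. 0.] shift [ 0. -0. 13.] 4x [ 0.   -0.    3.25]
-> [ 633.5 -257.1   31.6  189.5] turn [0. 0. 0.] 0x [0. 0. 0.] shift [ 0.   -0.    2.84] 1x [ 0.   -0.    2.84]
```

```bash
python3 -m handwheel '[[-1,0,0,-2,0,0,0],[-1,0,0,-2,0,0,0],[-1,-0.2,-1.8,0,0,0,0],[-1,-0.37,-3.34,0,0,0,0],[-1,-0.37,-3.34,0,0,0,0],[-1,-0.37,-3.34,0,0,0,0],[-1,-0.37,-3.34,0,0,0,0],[-1,-0.37,-3.34,0,0,0,0],[-1,-0.37,-3.34,0,0,0,0],[-1,-0.37,-3.34,0,0,0,0],[-1,-0.37,-3.34,0,0,0,0],[-1,-0.37,-3.34,0,0,0,0]]'
python3 -m handwheel '[[-1,-0.37,-3.34,0,0,0,0],[-1,-0.2,-1.5,0,0,0,0],[-1,0,0,3,0,0,0],[-1,0,0,3,0,0,0],[-1,0,0,3,0,0,0],[-1,0,0,0,0,0,0],[-1,0,0,0,0,0,0],[-1,0,0,0,0,0,0],[-1,0,0,0,0,0,0],[-1,0,0,0,0,0,0]]'
python3 g.py '[[633.5,-257.1,60,189.5],[633.5,-257.1,32,189.5]]'
```

```text
time: 40.43
tool_pos: [620.2, -212.1, 190.9]
tcp_rot: [180.0, 0.0, -170.5]
ft_force: [1.3, 0.3, -2.3]
finger_gap: 28.8
grip_force: 69.8
time: 41.27
tool_pos: [635.4, -257.9, 104.3]
tcp_rot: [-179.8, 0.2, -170.5]
ft_force: [0.1, 0.6, -1.2]
finger_gap: 29.2
grip_force: 69.6
t 41.3 at [ 635.4 -257.9  104.3] [-179.8    0.2 -170.5] j [ -26.   26.   78.   -0.   75. -126.] F [ 0.1  0.6 -1.2] gap 29.2 69.6
-> [ 633.5 -257.1   60.   189.5] turn [-0.003  0.004  0.001] 1x [-0.0028  0.0039  0.0006] shift [0.17 0.11 4.43] 2x [0.087 0.053 2.216]
-> [ 633.5 -257.1   32.   189.5] turn [0. 0. 0.] 0x [0. 0. 0.] shift [ 0.  -0.   2.8] 1x [ 0.  -0.   2.8]
```

```bash
python3 -m handwheel '[[-1,0.18,0.11,1.5,0,0,0],[-1,0,0,1.5,0,0,0],[-1,0,0,1.4,0,0,0],[-1,0,0,0,0,0,0],[-1,0,0,0,0,0,0],[-1,0,0,0.7,0,0,0],[-1,0,0,0.7,0,0,0],[-1,0,0,0.6,0,0,0],[-1,0,0,0.4,0,0,0],[-1,0,0,0.2,0,0,0],[-1,0,0,0,0,0,0],[-1,0,0,0,0,0,0]]'; python3 g.py '[[633.5,-257.1,31.6,189.5]]'
```

```text
time: 42.27
tool_pos: [631.8, -256.5, 31.5]
tcp_rot: [-180.0, -0.0, -170.5]
ft_force: [-3.2, 0.3, 3.1]
finger_gap: 29.1
grip_force: 70.3
t 42.3 at [ 631.8 -256.5   31.5] [-180.    -0.  -170.5] j [ -26.   30.   81.   -0.   69. -126.] F [-3.2  0.3  3.1] gap 29.1 70.3
-> [ 633.5 -257.1   31.6  189.5] turn [-0. -0.  0.] 1x [-0.0001 -0.      0.0004] shift [-0.16 -0.09 -0.01] 1x [-0.162 -0.089 -0.013]
```

```bash
python3 -m handwheel '[[-1,-0.16,-0.09,-0.1,0,0,0],[-1,0,0,0.05,0,0,0],[-1,0,0,0,0,0,0],[0.5,0,0,0,0,0,0],[0.5,0,0,0,0,0,0],[0.5,0,0,0,0,0,0],[0.5,0,0,0,0,0,0],[0.5,0,0,0,0,0,0],[0.5,0,0,0,0,0,0],[0.5,0,0,0,0,0,0]]'
python3 -m handwheel '[[0.5,0,0,-2,0,0,0],[0.5,0,0,-3,0,0,0],[0.5,0,0,-3,0,0,0],[0.5,0,0,-3,0,0,0],[0.5,0,0,-3,0,0,0],[0.5,0,0,-3,0,0,0],[0.5,0,0,0,0,0,0]]'
python3 g.py '[[520,296,200,187.5],[520,296,120,187.5]]'
```

```text
time: 43.1
tool_pos: [633.4, -257.1, 31.5]
tcp_rot: [-180.0, 0.0, -170.5]
ft_force: [0.1, 0.7, 0.8]
finger_gap: 64.0
grip_force: 0.0
time: 43.68
tool_pos: [636.6, -258.6, 210.6]
tcp_rot: [-179.6, 0.6, -170.5]
ft_force: [1.0, -1.1, 2.3]
finger_gap: 64.4
grip_force: 0.0
t 43.7 at [ 636.6 -258.6  210.6] [-179.6    0.6 -170.5] j [ -26.   21.   73.    0.   85. -126.] F [ 1.  -1.1  2.3] gap 64.4 0.0
-> [520.  296.  200.  187.5] turn [-0.007  0.01   0.035] 1x [-0.0069  0.0098  0.0354] shift [ 4.32 56.51  1.06] 16x [0.27  3.532 0.066]
-> [520.  296.  120.  187.5] turn [0. 0. 0.] 0x [0. 0. 0.] shift [ 0. -0.  8.] 3x [ 0.    -0.     2.667]
```

```bash
python3 - <<'E'
from h import *
for c in("top","scene"):
    p=snapshot(c)
    for n in("mug","switch_tip","thermometer","nose","stand"):print(n,[(round(d["conf"],2),np.round(d["location"])) for d in place_of(p,n)[:3]])
    if c=="top":
        im=cv2.cvtColor(p["image"][110:180,295:345],cv2.COLOR_RGB2BGR);A=np.clip(cv2.resize(im,(428,600),interpolation=cv2.INTER_CUBIC)*2.,0,255)
    else: im=cv2.cvtColor(p["image"][200:265,160:205],cv2.COLOR_RGB2BGR);B=np.clip(cv2.resize(im,(369,533),interpolation=cv2.INTER_CUBIC)*2.,0,255)
o=np.zeros((600,800,3),np.uint8);o[:,:428]=A;o[:533,430:799]=B;cv2.imwrite("pics/th2.png",o)
E
python3 g.py '[[491,290.5,200,187.5],[491,290.5,97,187.5]]'
```

```text
mug [(0.86, array([386., 334.,   3.]))]
switch_tip [(0.39, array([539., 300.,  97.]))]
thermometer [(0.94, array([312., 124.,  16.])), (0.83, array([ 252., -424.,   21.])), (0.73, array([ 623., -254.,   25.]))]
nose [(0.91, array([ 290., -514.,   15.])), (0.56, array([333., 215.,  13.])), (0.55, array([ 720., -242.,   17.]))]
stand [(0.5, array([ 621., -258.,    1.]))]
mug [(0.57, array([387., 330.,   3.]))]
switch_tip [(0.57, array([540., 300.,  96.])), (0.28, array([579., 214.,  65.]))]
thermometer [(0.91, array([ 252., -423.,   18.])), (0.71, array([314., 126.,  17.])), (0.6, array([ 626., -256.,   28.]))]
nose [(0.77, array([ 287., -520.,    7.])), (0.76, array([330., 220.,  14.])), (0.74, array([ 719., -242.,   20.]))]
stand [(0.69, array([ 624., -258.,   28.])), (0.66, array([ 619., -259.,   -2.])), (0.51, array([657., 115.,  68.]))]
t 44.3 at [ 633.2 -256.9  200.9] [ 180.    -0.  -170.5] j [ -26.   22.   74.   -0.   85. -126.] F [-0.4  0.8 -0.3] gap 64.0 0.0
-> [491.  290.5 200.  187.5] turn [ 0.    -0.001  0.035] 1x [ 0.0005 -0.0008  0.0353] shift [ 6.95 56.13  0.09] 16x [0.435 3.508 0.006]
-> [491.  290.5  97.  187.5] turn [0. 0. 0.] 0x [0. 0. 0.] shift [ 0.  -0.  10.3] 3x [ 0.    -0.     3.433]
```

View pics/th2.png

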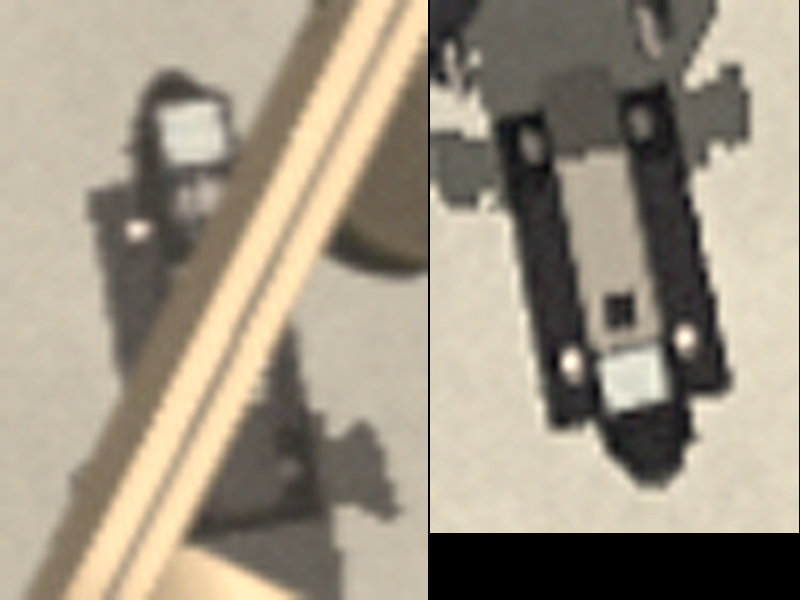

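The thermometer lies between its pins, head at the same spot (632,378) as before. Going to the lever.

```bash
python3 -m handwheel '[[-1,0,0,0,0,0,0.035],[-1,0.435,3.5,0,0,0,0],[-1,0.435,3.5,0,0,0,0],[-1,0.435,3.5,0,0,0,0],[-1,0.435,3.5,0,0,0,0],[-1,0.435,3.5,0,0,0,0],[-1,0.435,3.5,0,0,0,0],[-1,0.435,3.5,0,0,0,0],[-1,0.435,3.5,0,0,0,0],[-1,0.435,3.5,0,0,0,0],[-1,0.435,3.5,0,0,0,0],[-1,0.435,3.5,0,0,0,0]]'
python3 -m handwheel '[[-1,0.435,3.5,0,0,0,0],[-1,0.435,3.5,0,0,0,0],[-1,0.435,3.5,0,0,0,0],[-1,0.435,3.5,0,0,0,0],[-1,0.435,3.7,0,0,0,0],[-1,0,0,0,0,0,0],[-1,0,0,0,0,0,0],[-1,0,0,0,0,0,0]]'
python3 -m handwheel '[[-1,0,0,3,0,0,0],[-1,0,0,3,0,0,0],[-1,0,0,3,0,0,0],[-1,0,0,1,0,0,0],[-1,0,0,0,0,0,0],[-1,0,0,0,0,0,0]]'
python3 g.py '[[491,292,97,187.5],[584,304.2,97,187.5]]'
```

```text
time: 45.28
tool_pos: [534.9, 119.9, 201.7]
tcp_rot: [180.0, 0.0, -172.5]
ft_force: [0.5, 0.1, 0.1]
finger_gap: 0.1
grip_force: 0.0
time: 45.95
tool_pos: [490.8, 290.9, 201.4]
tcp_rot: [-180.0, -0.0, -172.4]
ft_force: [-0.4, -0.1, 0.4]
finger_gap: -0.0
grip_force: 0.0
time: 46.45
tool_pos: [491.3, 290.1, 101.9]
tcp_rot: [-180.0, -0.0, -172.6]
ft_force: [-0.2, -0.3, 0.3]
finger_gap: 0.3
grip_force: 0.0
t 46.5 at [491.3 290.1 101.9] [-180.    -0.  -172.6] j [ 25.  10.  99.  -0.  72. -72.] F [-0.2 -0.3  0.3] gap 0.3 0.0
-> [491.  292.   97.  187.5] turn [-0.    -0.001 -0.001] 1x [-0.0003 -0.0006 -0.001 ] shift [0.   0.19 0.49] 1x [0.002 0.187 0.492]
-> [584.  304.2  97.  187.5] turn [0. 0. 0.] 0x [0. 0. 0.] shift [-9.38 -0.   -0.  ] 3x [-3.127e+00 -1.000e-03 -0.000e+00]
```

```bash
python3 -m handwheel '[[-1,0,0.2,0.7,0,0,0],[-1,-1,0,0,0,0,0],[-1,-1,0,0,0,0,0],[-1,-1,0,0,0,0,0],[-1,-1,0,0,0,0,0],[-1,-1,0,0,0,0,0],[-1,-1,0,0,0,0,0],[-1,-1,0,0,0,0,0],[-1,-1,0,0,0,0,0],[-1,-0.5,0,0,0,0,0],[-1,0,0,0,0,0,0],[-1,0,0,0,0,0,0]]'
python3 -m handwheel '[[-1,-0.3,0,0,0,0,0],[-1,-0.2,0,0,0,0,0],[-1,0,0,0,0,0,0]]'
python3 -m handwheel '[[-1,-0.2,0,0,0,0,0],[-1,0,0,0,0,0,0],[-1,0,0,0,0,0,0]]'
```

```text
time: 47.45
tool_pos: [575.5, 304.4, 95.5]
tcp_rot: [180.0, 0.1, -172.5]
ft_force: [-0.4, -0.6, 0.5]
finger_gap: -0.5
grip_force: 0.0
time: 47.7
tool_pos: [579.9, 304.9, 94.6]
tcp_rot: [180.0, 0.0, -172.5]
ft_force: [-0.7, 0.3, 0.9]
finger_gap: 0.1
grip_force: 0.1
time: 47.95
tool_pos: [581.8, 305.1, 94.5]
tcp_rot: [180.0, -0.0, -172.5]
ft_force: [-0.3, 0.1, 0.0]
finger_gap: -0.1
grip_force: 0.2
```

```bash
python3 - <<'E'
from h import *
print(sense()["ft_force"].round(1))
for c in("top","scene"):
    p=snapshot(c);print([(round(d["conf"],2),np.round(d["location"])) for d in place_of(p,"switch_tip")[:2]])
E
python3 -m handwheel '[[-1,-0.2,0,0,0,0,0],[-1,0,0,0,0,0,0],[-1,0,0,0,0,0,0]]'
```

```text
[-0.3  0.1  0. ]
[(0.56, array([590., 163.,  -3.])), (0.26, array([655., 117.,  69.]))]
[(0.4, array([606., 306.,  96.]))]
time: 48.4
tool_pos: [583.9, 305.3, 94.4]
tcp_rot: [-180.0, -0.0, -172.5]
ft_force: [0.1, -0.2, -0.3]
finger_gap: 0.2
grip_force: 0.2
```

Knob at about 606, near its stop; creeping until the stop is felt.

```bash
python3 -m handwheel '[[-1,-0.2,0,0,0,0,0],[-1,0,0,0,0,0,0],[-1,0,0,0,0,0,0]]'; python3 -m handwheel '[[-1,-0.15,0,0,0,0,0],[-1,0,0,0,0,0,0],[-1,0,0,0,0,0,0]]'; python3 -m handwheel '[[-1,-0.15,0,0,0,0,0],[-1,0,0,0,0,0,0],[-1,0,0,0,0,0,0]]'
```

```text
time: 48.65
tool_pos: [584.5, 305.4, 94.2]
tcp_rot: [-180.0, -0.2, -172.5]
ft_force: [-7.1, -1.3, 4.1]
finger_gap: -0.2
grip_force: 3.8
time: 48.9
tool_pos: [584.8, 305.5, 94.1]
tcp_rot: [-180.0, -0.3, -172.5]
ft_force: [-13.7, -2.8, 7.8]
finger_gap: -0.0
grip_force: 7.2
time: 49.15
tool_pos: [585.0, 305.5, 94.0]
tcp_rot: [-179.9, -0.5, -172.4]
ft_force: [-20.3, -4.3, 12.5]
finger_gap: 0.1
grip_force: 10.6
```

```bash
python3 -m handwheel '[[-1,1,0,0,0,0,0],[-1,2,0,0,0,0,0],[-1,3,0,0,0,0,0],[-1,0,0,-3,0,0,0],[-1,0,0,-3,0,0,0],[-1,0,0,-3,0,0,0],[-1,0,0,-3,0,0,0],[-1,2,3,0,0,0,0],[-1,2,3,0,0,0,0],[-1,2,3,0,0,0,0],[-1,2,3,0,0,0,0],[-1,0,0,0,0,0,0]]'
python3 -m handwheel '[[-1,2,3,0,0,0,0],[-1,2,3,0,0,0,0],[-1,2,3,0,0,0,0],[-1,0,0,0,0,0,0],[-1,0,0,0,0,0,0],[-1,0,0,0,0,0,0]]'
python3 - <<'E'
from h import *
for c in("top","scene"):
    p=snapshot(c)
    for n in("switch_tip","long","round","thermometer","mug"):print(n,[(round(d["conf"],2),np.round(d["location"])) for d in place_of(p,n)[:3]])
save(p,"fin.png")
E
```

```text
time: 50.15
tool_pos: [430.4, 411.1, 215.0]
tcp_rot: [179.8, -0.0, -172.2]
ft_force: [0.7, -0.2, 0.1]
finger_gap: -0.0
grip_force: 0.0
time: 50.65
tool_pos: [363.3, 487.9, 214.6]
tcp_rot: [-180.0, 0.0, -172.4]
ft_force: [1.0, -0.3, 0.5]
finger_gap: -0.3
grip_force: 0.0
switch_tip [(0.52, array([606., 307.,  94.]))]
long [(0.85, array([581., 213.,  36.])), (0.26, array([608., 305.,  92.]))]
round [(0.59, array([657., 121.,  34.])), (0.49, array([338., -59.,  29.]))]
thermometer [(0.79, array([312., 120.,  20.])), (0.7, array([655., 117.,  69.])), (0.59, array([ 253., -422.,   20.]))]
mug [(0.93, array([387., 334.,   3.]))]
switch_tip [(0.48, array([613., 307.,  95.]))]
long [(0.93, array([578., 220.,  42.])), (0.2, array([583., 162.,  -0.]))]
round [(0.85, array([338., -61.,  34.])), (0.72, array([659., 117.,  38.]))]
thermometer [(0.97, array([318., 119.,  18.])), (0.82, array([ 625., -259.,   26.])), (0.6, array([ 255., -423.,   15.]))]
mug [(0.56, array([387., 331.,   3.]))]
```

View pics/fin.png

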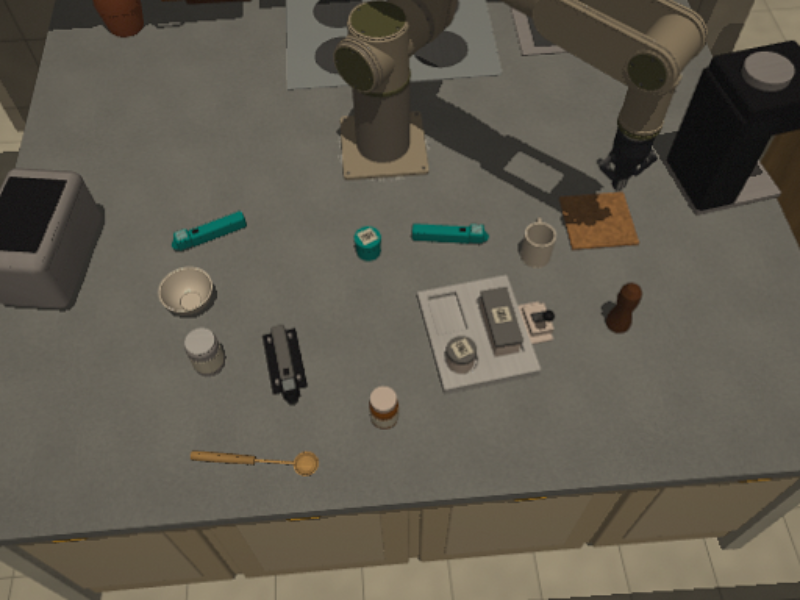

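The last picture shows both containers seated (500,320 and 461,352), the thermometer on its stand (285,362) and the lever over to on (547,316). The robot is touching nothing.

```bash
python3 -c "from bench import hand_in; print(hand_in())"
```

```text
the job is handed in; nothing more can be done
None
```

I handed the job in at about 51 s: long and round containers seated, each label read for over 5 s, thermometer back on its stand, and then the lever pushed to on. The medium container was missing on this run, and the round one was knocked about 3 cm aside before I picked it up. `hand_in()` returned no verdict.

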